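# Sort the film and lens parts off the enlarger counter

### The arm

A 6-joint arm with a two-finger parallel gripper is mounted at the origin on the work surface. World frame = base frame: x ahead of the robot, y to its left, z up, the work surface at z = 0. Lengths are in m, angles in rad, forces in N, time in s.
With the tool pointing down it reaches from about 0.325 to 0.9 m from the base axis. Payload 6.1 kg.
Tool frame: the origin (TCP) lies between the finger pads; the fingertips stand 17 mm ahead of it and the grasp point (between the pads) lies 2 mm behind it; z points along the fingers, x is the direction in which the jaws open and shut, and the axes are right-handed (so a half turn about z gives the same grasp; the last joint's range is limited). The gripper opens to 85 mm and grips with 20 to 120 N. Pads are 22 mm wide; open, the fingers measure 114 mm over their backs; the gripper's body (76 mm by 85 mm) begins 54 mm behind the grasp point. The pads swing forward as they close: fully open they stand 13 mm farther back than shut.
Start: joints at [-1.417, 0.22, 1.526, -0, 1.395, -0.126], TCP at [0.173, -0.601, 0.226] pointing down, gripper open.
Joint ranges: [-2.98, 2.98], [-0.91, 2.08], [0.09, 2.57], [-1.24, 4.39], [0.2, 2.65], [-2.68, 2.68]. Speed limits (rad/s): [2.57, 2.57, 3.01, 3.14, 3.14, 3.14].

### API

Orientations are given as a unit quaternion [x, y, z, w].
In Python, from cell import get_state, imaging, order gives the robot as it stands.
- The arm moves only by the tool drive_tool, never from a script. Its argument "rows" is a list of rows, each an object of numbers: "jaw": the finger opening in mm, from 0 to 85.4; "tx", "ty", "tz": the shift along the world's x, y, z in mm; "ax", "ay", "az": the turn, a rotation vector about the world's x, y, z in degrees. In form: [{"jaw": .., "tx": .., "ty": .., "tz": .., "ax": .., "ay": .., "az": ..}, ...]. A call has 1 to 8 rows; each row shifts and turns the commanded pose from where the row before left it; what a row does not reach is not made up. A row lasts 1/12 s, in which the tool goes at most 41.7 mm and 7.16 degrees, less where a joint would pass 70% of its speed; a pose out of reach is approached as far as the arm can. A call is refused whole if a number of a shift passes 41.7 or a number of a turn 7.16, either way. A call with a gripper value outside its range is refused whole. The fingers move at their own pace and stop on an object; "force" is the grip in N (left out, the last holds). Time passes only in rows, so rows that do not move let the fingers close. It gives the time, the measured TCP pose, the force and the opening at its end, in the units of the state.
- get_state(): the state, without advancing time (a new reading comes with each control period).
- imaging.camera(name): name is "scene" or "top"; returns the picture (384x512x3 uint8, red, green, blue); there is no depth.
- imaging.get_calibration(name): a dict with "intrinsics" (3x3 intrinsics, pixels), "extrinsics" (4x4, takes a point from world to camera coordinates). Camera axes: x right, y up, looking along -z (the intrinsics and any distortion apply to the point x, -y, -z); pixel columns grow to the right and rows downward; lengths in m; the calibration is good to about 2 mm. A picture is of the moment at which its call begins. get_calibration takes no time and is no camera call.
- order.sign_off(): hands the job in, once; it reports no verdict.
The state is a dict: "t": time; "q": joint angles; "joint_velocities": joint speeds; "tau": joint torques, N m; "position": TCP position; "ee_rot": TCP orientation; "ft_force": force on the tool from outside, world axes, zero at the start; "torque": the same for the moment, N m; "opening": finger opening in m.
Only numpy, scipy, OpenCV 4.12 (cv2) and the standard library are available. Lean on these libraries where they do the work, as an engineer would, in place of code of your own. Each camera call takes 0.05 s, during which the arm holds its last target.

### The job

Put away the small parts on the counter: load both film cassettes into the sloping chute, lying crosswise with their knobs towards the low lip (away from the thick wooden wall), so that they roll down and lie one behind the other at the bottom stop. Stand the wide lens in the bigger wooden tray and the slim lens in the smaller one, glass up, and set the steel film reel flat in the round steel dish with its hub tube up. Leave the focusing magnifier standing where it is.

Things in the scene. Friction and masses are not known exactly. Their poses are not given: they have to be found in the camera images.
- cassette_a: Film cassette lying on its side: aluminium cylinder 28 mm in diameter, 44 mm long, paper band; a white knob 13 mm in diameter sticks out 10 mm from one end. 35 g. Origin: middle of the cylinder, on its axis (14 mm up). x points along the axis out through the knob; y, z turn as it rolls. Stays put on the level, rolls down the chute by itself. The two are alike.
- cassette_b: Film cassette lying on its side: aluminium cylinder 28 mm in diameter, 44 mm long, paper band; a white knob 13 mm in diameter sticks out 10 mm from one end. 35 g. Origin: middle of the cylinder, on its axis (14 mm up). x points along the axis out through the knob; y, z turn as it rolls. Stays put on the level, rolls down the chute by itself. The two are alike.
- wide_lens: Wide enlarging lens, a squat aluminium barrel 52 mm in diameter and 34 mm tall, standing upright with its glass on top. 140 g. Origin: centre of the underside, z up.
- slim_lens: Slim enlarging lens, an aluminium barrel 40 mm in diameter and 46 mm tall, standing upright with its glass on top. 100 g. Origin: centre of the underside, z up.
- reel: Stainless wire film reel lying flat: two spiral flanges 76 mm in diameter, the upper one's top 36 mm above the underside, and a central hub tube 22 mm in diameter that rises to 64 mm above the underside (28 mm of it free above the upper flange): the place to grip. 160 g. Origin: centre of the underside, z up along the tube.
- magnifier: Focusing magnifier, chrome, not to be moved: foot 60 mm (x) by 44 mm (y), eyepiece tube 26 mm in diameter, 70 mm tall, loose, 350 g. Origin: centre of the underside, z up. (Unlisted fixtures near the parts, an amber disc, tongs and a flat carrier, are under 20 mm tall; taller equipment stands beyond x = 0.76 m and beyond 0.5 m to the sides.)
- chute: Fixed sloping chute. Origin: on the counter, mid-length, below the thick wall's inner face; x level to the high end, y across to the lip. Floor y 0 to 60 mm, height 38 + 0.404 x mm, x -71 (stop, 22 high) to 74 (open end). Wooden wall 10 mm thick, 24 above the floor; lip 4 thick, 6 high. Cassettes put in the upper half roll to x = -63, z = 28 and x = -37, z = 38 mm; right way round, knobs point +y.
- big_tray: Bigger square wooden tray, fixed: 90 by 90 mm outside, 80 by 80 mm inside, 14 mm high, floor 5 mm thick. Origin: centre of the underside, z up, x and y along the sides.
- small_tray: Smaller square wooden tray, fixed: 70 by 70 mm outside, 60 by 60 mm inside, 14 mm high, floor 5 mm thick. Origin: centre of the underside, z up, x and y along the sides.
- dish: Round shallow stainless dish, fixed: 116 mm outside, 108 mm inside diameter, 12 mm high, floor 4 mm thick. Origin: centre of the underside, z up.
Mind the look-alikes: they are no part of the job. Leave any red look-alike of the slim_lens alone.

How it is judged:
By the outcome, as a careful person would: the job done as asked, in the order asked, and still so for the second after the job is handed in, with the robot touching nothing.
It also fails if it takes over 144 s, if anything falls off the work surface, if the arm or the gripper's body presses on something with over 40 N, if the wrist force passes 120 N, or if a joint passes its speed limit or range.

## Working session

There is one attempt and no reset: what is moved stays moved. The work goes in short steps, Python scripts to look and compute and a tool call to move; the robot and the scene stay as the last step left them, time stands still between calls to the robot, and variables do not carry over. Pictures are saved under pics/ and viewed, and the job is handed in when it is done.

Besides the shell and the picture viewer there is one more tool, called after "Emit:" as name(argument=value, ...) on one line, values as JSON. drive_tool: Moves the arm, as the interface text tells. Its arguments: {"type":"object","properties":{"rows":{"type":"array","items":{"type":"object","properties":{"jaw":{"type":"number"},"tx":{"type":"number"},"ty":{"type":"number"},"tz":{"type":"number"},"ax":{"type":"number"},"ay":{"type":"number"},"az":{"type":"number"}}}},"force":{"type":"number"}},"required":["rows"]}

```bash
mkdir -p pics; ls
python3 - <<'E'
from cell import get_state, imaging, order
import cv2,numpy as np
for n in ("scene","top"):
    im=imaging.camera(n); cv2.imwrite(f"pics/{n}0.png",im[:,:,::-1])
    c=imaging.get_calibration(n); print(n,{k:np.round(v,4).tolist() if not isinstance(v,str) else v for k,v in c.items()})
s=get_state();print({k:np.round(v,3).tolist() for k,v in s.items()})
E
```

```text
pics
scene {'intrinsics': [[368.4956, 0.0, 252.5335], [0.0, 368.4956, 192.4588], [0.0, 0.0, 1.0]], 'extrinsics': [[0.8496, 0.5271, -0.018, -0.4367], [-0.2744, 0.4709, 0.8384, 0.1019], [0.4504, -0.7074, 0.5447, -1.2827], [0.0, 0.0, 0.0, 1.0]]}
top {'intrinsics': [[362.1492, 0.0, 260.5793], [0.0, 362.1492, 190.2805], [0.0, 0.0, 1.0]], 'extrinsics': [[0.0164, -0.9998, -0.0079, 0.0034], [0.9954, 0.0155, 0.0949, -0.5295], [-0.0947, -0.0094, 0.9955, -1.1136], [0.0, 0.0, 0.0, 1.0]]}
{'t': 0.1, 'q': [-1.417, 0.221, 1.528, -0.0, 1.395, -0.126], 'joint_velocities': [0.001, -0.003, -0.002, -0.001, -0.001, 0.001], 'tau': [0.0, -49.825, -39.054, -0.0, 0.006, -0.0], 'position': [0.173, -0.6, 0.225], 'ee_rot': [0.799, -0.602, -0.001, -0.001], 'ft_force': [-0.311, -0.365, 0.605], 'torque': [0.021, 0.005, -0.002], 'opening': 0.085}
```

View pics/scene0.png

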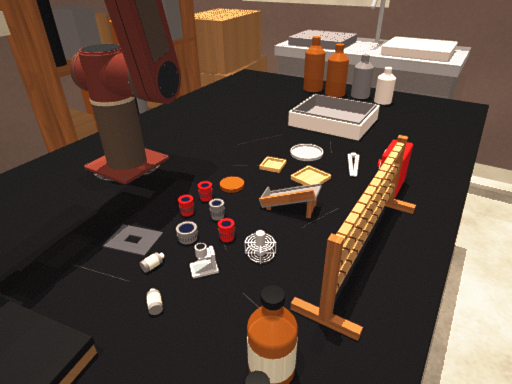

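View pics/top0.png

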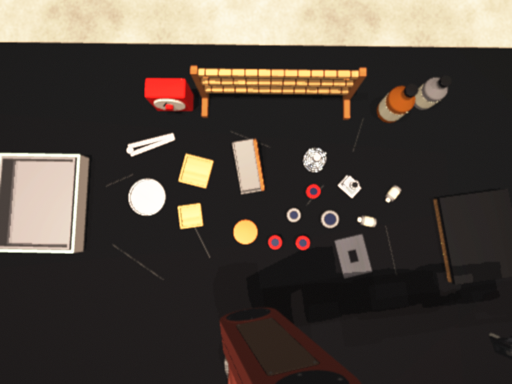

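Run:
```python
import cv2
a=cv2.imread('pics/top0.png')
cv2.imwrite('pics/top0z.png',cv2.resize(a[90:290,100:366],None,fx=3,fy=3,interpolation=cv2.INTER_CUBIC))
a=cv2.imread('pics/scene0.png')
cv2.imwrite('pics/scene0z.png',cv2.resize(a[90:290,160:426],None,fx=3,fy=3,interpolation=cv2.INTER_CUBIC))
```

```text
(no output)
```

View pics/top0z.png

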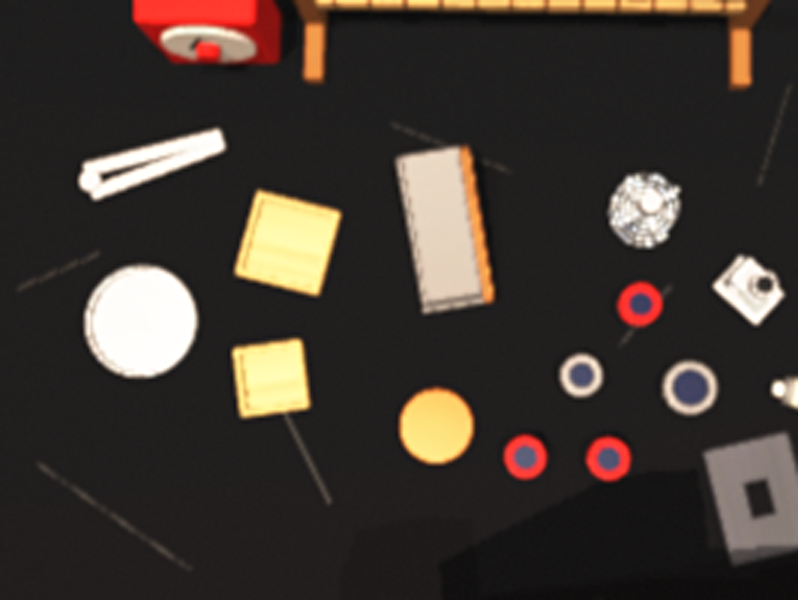

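View pics/scene0z.png

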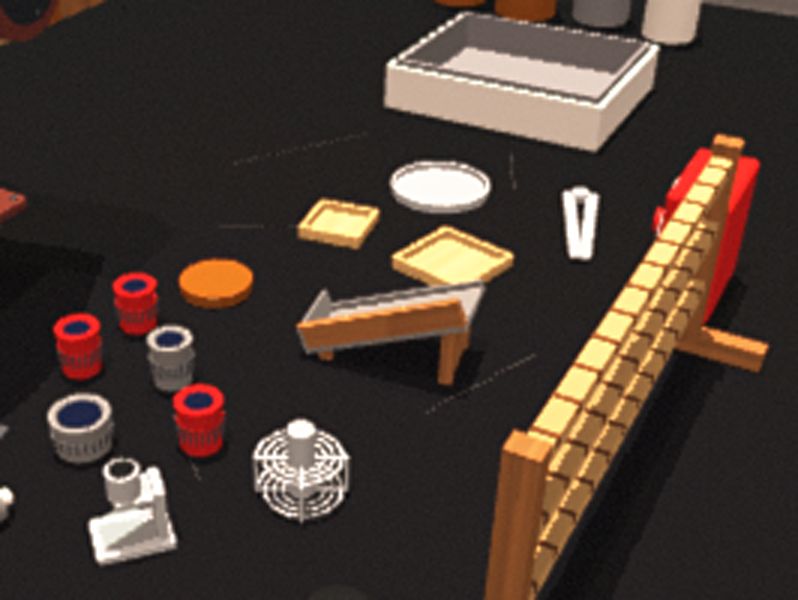

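The top view shows:
- Slim lens (silver): about (294,215).
- Wide lens: (330,219).
- Reel: (315,160).
- Magnifier: (349,186).
- Cassettes: (368,222) and (393,194).
- Chute: (248,166), with its thick wall on the right (-y) and its high end probably at +x.
- Trays: big (196,171), small (190,216).
- Dish: (147,197).

Three red look-alike lenses sit at (314,191), (275,242) and (303,242). The silver one at (294,215) is the real slim lens.

```bash
cat > h.py <<'E'
import numpy as np,cv2
from cell import get_state, imaging, order
def cal(n):
    c=imaging.get_calibration(n); return np.array(c["intrinsics"]),np.array(c["extrinsics"])
def ray(n,u,v):
    K,T=cal(n); d=np.linalg.inv(K)@[u,v,1]; d=np.array([d[0],-d[1],-d[2]])
    R=T[:3,:3]; return -R.T@T[:3,3], R.T@d
def onplane(n,u,v,z):
    o,d=ray(n,u,v); return o+d*(z-o[2])/d[2]
def proj(n,p):
    K,T=cal(n); c=T[:3,:3]@np.array(p)+T[:3,3]; q=K@[c[0],-c[1],-c[2]]; return q[:2]/q[2]
def tri(u1,v1,u2,v2):
    "top, scene"
    (o1,d1),(o2,d2)=ray("top",u1,v1),ray("scene",u2,v2)
    A=np.stack([d1,-d2],1); s=np.linalg.lstsq(A,o2-o1,rcond=None)[0]
    a,b=o1+d1*s[0],o2+d2*s[1]; return (a+b)/2,np.linalg.norm(a-b)
E
python3 - <<'E'
import cv2,numpy as np
from h import *
t=cv2.imread('pics/top0.png');s=cv2.imread('pics/scene0.png')
def crop(im,u,v,r,name,f=6):
    return cv2.resize(im[v-r:v+r,u-r:u+r],None,fx=f,fy=f,interpolation=cv2.INTER_CUBIC)
A=np.hstack([crop(t,380,207,30,0),crop(s,153,280,30,0)])
cv2.imwrite('pics/cas.png',A)
A=np.hstack([crop(t,250,166,32,0),crop(s,290,198,32,0)])
cv2.imwrite('pics/chu.png',A)
g=cv2.cvtColor(t,cv2.COLOR_BGR2HSV)
m=((g[...,2]>90)).astype(np.uint8)
n,l,st,ce=cv2.connectedComponentsWithStats(m)
for i in range(1,n):
    if 40<st[i,4]<6000 and 100<ce[i][0]<420 and 125<ce[i][1]<280:
        c=max(cv2.findContours((l==i).astype(np.uint8),0,1)[0],key=cv2.contourArea)
        r=cv2.minAreaRect(c); print(np.round(ce[i],1),st[i],np.round(r[0],1),np.round(r[1],1),round(r[2],1), np.round(onplane('top',*ce[i],0),3))
E
```

```text
[148.9 143.8] [126 133  50  24 555] [149.6 142.5] [13.6 50.9] 69.4 [0.678 0.379 0.   ]
[248.1 165.7] [ 232  139   33   56 1349] [248.  165.8] [53.6 25.6] 80.5 [0.611 0.054 0.   ]
[314.3 159.5] [303 148  24  25 470] [314.5 160. ] [24. 23.] 90.0 [ 0.635 -0.16   0.   ]
[195.4 170.6] [178 153  36  36 918] [195.4 170.6] [30.5 30.3] 14.6 [0.593 0.224 0.   ]
[349.2 185.9] [337 175  25  24 332] [350.  185.5] [20.5 17.7] 45.0 [ 0.55  -0.272  0.   ]
[146.4 196.6] [ 128  178   38   38 1150] [146.5 196.5] [37. 37.] 90.0 [0.506 0.379 0.   ]
[312.8 191. ] [305 184  16  15 188] [312.8 191.2] [14.1 14.8] 45.0 [ 0.532 -0.155  0.   ]
[392.5 193.6] [385 185  16  18 175] [392.  193.5] [10.6 19.1] 45.0 [ 0.528 -0.411  0.   ]
[189.9 215.6] [177 203  27  27 596] [189.9 215.6] [24.6 24.4] 82.9 [0.447 0.237 0.   ]
[293.3 214.7] [286 208  15  15 172] [293. 215.] [14. 14.] 90.0 [ 0.455 -0.094  0.   ]
[329.5 218.7] [321 210  18  18 267] [329.5 218.5] [17. 17.] 90.0 [ 0.444 -0.209  0.   ]
[367.  220.9] [357 216  20  11 174] [366.5 221. ] [10. 19.] 90.0 [ 0.439 -0.328  0.   ]
[244.9 231.5] [233 219  25  26 521] [245.  231.5] [25. 24.] 90.0 [0.399 0.06  0.   ]
[274.7 242. ] [268 235  15  15 180] [275. 242.] [14. 14.] 90.0 [ 0.368 -0.035  0.   ]
[302.4 242.4] [295 235  16  16 185] [302.3 242.3] [14.8 14.1] 45.0 [ 0.368 -0.123  0.   ]
[352.8 254.4] [335 235  37  39 946] [352.8 255.1] [37.8 28.6] 76.0 [ 0.333 -0.282  0.   ]
```

View pics/cas.png

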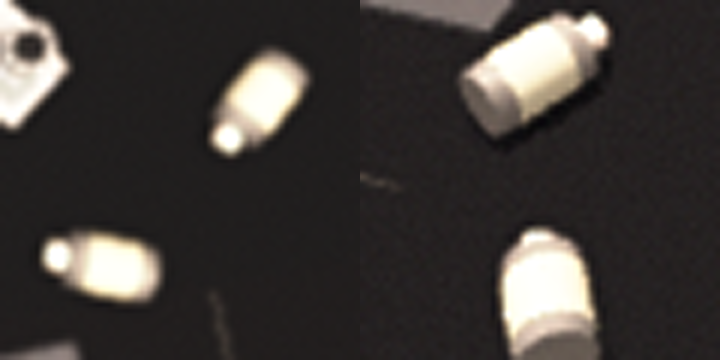

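View pics/chu.png

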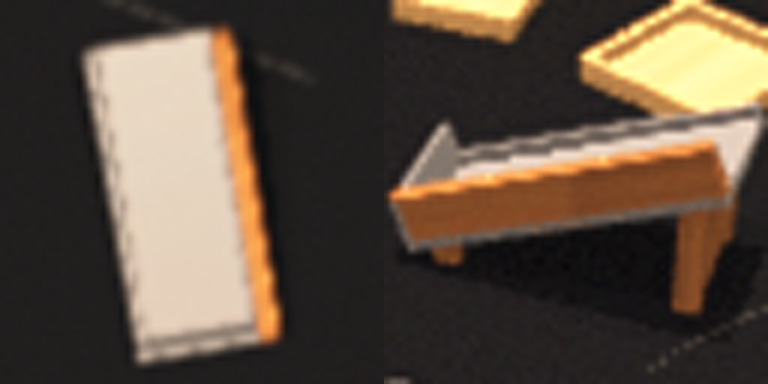

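Run:
```python
import cv2,numpy as np
from h import *
from scipy.optimize import least_squares
t=cv2.imread('pics/top0.png');s=cv2.imread('pics/scene0.png')
K,T=cal('top');print('cam',-T[:3,:3].T@T[:3,3])
def blob(im,u,v,r,thr,f=6,mask=None):
    c=cv2.resize(im[v-r:v+r,u-r:u+r],None,fx=f,fy=f,interpolation=cv2.INTER_CUBIC)
    m=(c.max(2)>thr) if mask is None else mask(c)
    cs=cv2.findContours(m.astype(np.uint8),0,1)[0]
    cc=max(cs,key=cv2.contourArea).astype(np.float32)
    return (cc+0.5)/f-0.5+np.array([u-r,v-r],np.float32)
for nm,u,v in (('c1',366,221),('c2',392,194)):
    c=blob(t,u,v,16,75)
    P=np.array([onplane('top',*p[0],.014)[:2] for p in c],np.float32)*1000
    r=cv2.minAreaRect(P); print(nm,r, 'knob px side:')
    k=blob(t,u,v,16,0,mask=lambda c:c.min(2)>215)
    hull=P.reshape(-1,2)
    b=cv2.boxPoints(r); L=[(b[0]+b[1])/2,(b[1]+b[2])/2,(b[2]+b[3])/2,(b[3]+b[0])/2]; print(np.round(L,1))
for nm,u,v,h in (('wide',330,219,34),('slim',294,215,46)):
    c=blob(t,u,v,14,75); (x,y),r=cv2.minEnclosingCircle(c); print(nm,r,onplane('top',x,y,h/2000)*1000)
    c=blob(t,u,v,8,0,mask=lambda c:(c[...,0].astype(int)>c[...,2]+15)); (x,y),r=cv2.minEnclosingCircle(c); print(' glass',r,onplane('top',x,y,h/1000)*1000)
for nm,u,v,h in (('big',195,171,14),('small',190,216,14)):
    c=blob(t,u,v,26 if nm=='big' else 20,75); r=cv2.minAreaRect(c); print(nm,r,onplane('top',*r[0],h/1000*.7)*1000)
    b=cv2.boxPoints(r); W=np.array([onplane('top',*p,h/1000)[:2]*1000 for p in b]); e=W[1]-W[0]; print(np.degrees(np.arctan2(e[1],e[0]))%90, np.linalg.norm(W-np.roll(W,1,0),axis=1))
c=blob(t,147,197,26,75); (x,y),r=cv2.minEnclosingCircle(c); print('dish',r,onplane('top',x,y,.010)*1000)
# chute points
f=lambda a,u0,v0:((a[0]+.5)/6-.5+u0,(a[1]+.5)/6-.5+v0)
O=[('top',f((210,28),218,134),(74,0,24)),('top',f((258,342),218,134),(-71,0,24)),
   ('top',f((235,30),218,134),(74,-10,24)),('top',f((282,340),218,134),(-71,-10,24)),
   ('top',f((82,48),218,134),(74,64,6)),('top',f((137,364),218,134),(-71,64,22)),
   ('scene',f((7,195),258,166),(-71,-10,24)),('scene',f((330,143),258,166),(74,-10,24))]
def res(p):
    o=[]
    for n,px,(x,y,h) in O:
        c,s_=np.cos(p[2]),np.sin(p[2]); x/=1e3;y/=1e3
        z=.038+.404*x+h/1e3
        o+=list(proj(n,(p[0]+c*x-s_*y,p[1]+s_*x+c*y,z))-np.array(px))
    return np.array(o)
q=least_squares(res,[.6,.03,.1],loss='soft_l1');print('chute',q.x,np.degrees(q.x[2]));print(np.round(q.fun.reshape(-1,2),1))
A=[cv2.resize(im[v-20:v+20,u-20:u+20],None,fx=9,fy=9,interpolation=cv2.INTER_CUBIC) for im,u,v in ((t,315,160),(s,260,246))]
cv2.imwrite('pics/reel.png',np.hstack(A))
```

```text
cam [0.42148859 0.00118435 1.15880939]
c1 ((439.78265380859375, -322.29595947265625), (64.31941223144531, 35.42950439453125), 78.24640655517578) knob px side:
[[ 433.2 -353.8]
 [ 457.1 -325.9]
 [ 446.3 -290.8]
 [ 422.4 -318.7]]
c2 ((525.2936401367188, -404.3326416015625), (34.890472412109375, 64.69576263427734), 51.195594787597656) knob px side:
[[ 514.4 -417.9]
 [ 550.5 -424.6]
 [ 536.2 -390.7]
 [ 500.1 -384.1]]
wide 9.604084968566895 [ 443.44199172 -205.82679737   17.        ]
 glass 5.20109224319458 [ 443.73913397 -203.57087259   34.        ]
slim 7.686408042907715 [454.53415072 -91.48993889  23.        ]
 glass 3.2850680351257324 [453.90949758 -90.06301052  46.        ]
big ((195.42507934570312, 170.5144805908203), (30.972471237182617, 31.043556213378906), 14.826486587524414) [591.2583638  222.11713633   9.8       ]
77.36664786579685 [ 99.2747721   99.86868239 100.05511963  99.57793504]
small ((189.87074279785156, 215.70802307128906), (25.54390525817871, 25.017227172851562), 83.0189437866211) [446.34075447 234.91271685   9.8       ]
7.904837940759322 [80.72537804 79.24461989 80.73587313 78.71543255]
dish 19.549970626831055 [504.87127627 376.02325708  10.        ]
chute [0.60260306 0.02447063 0.18100294] 10.370704404033086
[[-0.   1.3]
 [ 0.1 -1.6]
 [-0.9  0.5]
 [-0.8 -1.8]
 [ 0.8  2.8]
 [ 0.  -1.9]
 [ 0.2  0.1]
 [-1.   0.6]]
```

View pics/reel.png

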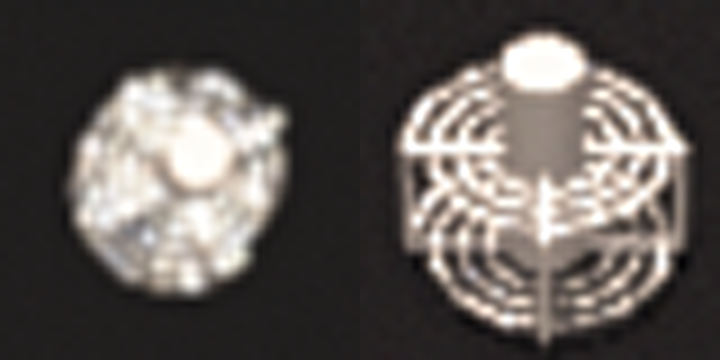

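Run:
```python
from h import *
print(onplane('top',316.8,157.0,.064),onplane('scene',259.9,232.4,.064),tri(316.8,157,259.9,232.4))
# slim/wide glass centres in scene
for px in ((217,204),(186.5,228)):
    print(onplane('scene',*px,.046),onplane('scene',*px,.034))
s=get_state();from scipy.spatial.transform import Rotation as R
print(R.from_quat(s['ee_rot']).as_matrix().round(3), s['position'])
```

```text
[ 0.63063421 -0.15880638  0.064     ] [ 0.63303555 -0.15743653  0.064     ] (array([ 0.63182492, -0.15807661,  0.06376632]), np.float64(0.002746757272701746))
[ 0.46201773 -0.0944573   0.046     ] [ 0.4509774  -0.08092805  0.034     ]
[ 0.45879945 -0.2150652   0.046     ] [ 0.44769008 -0.20412314  0.034     ]
[[ 0.276 -0.961 -0.   ]
 [-0.961 -0.276  0.002]
 [-0.002 -0.    -1.   ]] [ 0.1725013  -0.60013616  0.22546044]
```

Emit:
drive_tool(rows=[{"tx": 26, "ty": 27, "az": 6.2, "jaw": 45}, {"tx": 26, "ty": 27, "az": 6.2}, {"tx": 26, "ty": 27, "az": 6.2}, {"tx": 26, "ty": 27, "az": 6.2}, {"tx": 26, "ty": 27, "az": 6.2}, {"tx": 26, "ty": 27, "az": 6.2}, {"tx": 26, "ty": 27, "az": 6.2}, {"tx": 26, "ty": 27, "az": 6.2}], force=30)

```text
$.rows[0]: bad value
```

Emit:
drive_tool(rows=[{"jaw": 45, "tx": 26, "ty": 27, "tz": 0, "ax": 0, "ay": 0, "az": 6.2}, {"jaw": 45, "tx": 26, "ty": 27, "tz": 0, "ax": 0, "ay": 0, "az": 6.2}, {"jaw": 45, "tx": 26, "ty": 27, "tz": 0, "ax": 0, "ay": 0, "az": 6.2}, {"jaw": 45, "tx": 26, "ty": 27, "tz": 0, "ax": 0, "ay": 0, "az": 6.2}, {"jaw": 45, "tx": 26, "ty": 27, "tz": 0, "ax": 0, "ay": 0, "az": 6.2}, {"jaw": 45, "tx": 26, "ty": 27, "tz": 0, "ax": 0, "ay": 0, "az": 6.2}, {"jaw": 45, "tx": 26, "ty": 27, "tz": 0, "ax": 0, "ay": 0, "az": 6.2}, {"jaw": 45, "tx": 26, "ty": 27, "tz": 0, "ax": 0, "ay": 0, "az": 6.2}], force=30)

```text
t: 0.77
position: [0.3814, -0.383, 0.2262]
ee_rot: [0.978, -0.209, -0.0, -0.0]
ft_force: [0.8, -1.5, -0.1]
opening: 0.045
```

Emit:
drive_tool(rows=[{"jaw": 45, "tx": 19, "ty": 18.6, "tz": -20, "ax": 0, "ay": 0, "az": 6.2}, {"jaw": 45, "tx": 19, "ty": 18.6, "tz": -30, "ax": 0, "ay": 0, "az": 6.2}, {"jaw": 45, "tx": 19.4, "ty": 18.6, "tz": -40, "ax": 0, "ay": 0, "az": 0}, {"jaw": 45, "tx": 0, "ty": 0, "tz": -36, "ax": 0, "ay": 0, "az": 0}, {"jaw": 45, "tx": 0, "ty": 0, "tz": 0, "ax": 0, "ay": 0, "az": 0}])

```text
t: 1.18
position: [0.4319, -0.3259, 0.0979]
ee_rot: [0.995, -0.103, -0.005, -0.004]
ft_force: [-1.2, 1.7, -2.3]
opening: 0.0449
```

```bash
cat > look.py <<'E'
import sys
from h import *
name=sys.argv[1]; spec=sys.argv[2:]
ims=[]
for k in spec:
    n,u,v,r=k.split(','); u,v,r=int(u),int(v),int(r)
    im=imaging.camera(n)[:,:,::-1]; im=cv2.copyMakeBorder(im,80,80,80,80,cv2.BORDER_CONSTANT)
    ims.append(cv2.resize(im[v+80-r:v+80+r,u+80-r:u+80+r],(396,396),interpolation=cv2.INTER_CUBIC))
cv2.imwrite(f'pics/{name}.png',np.hstack(ims))
s=get_state();print(s['t'],s['position'],s['ee_rot'],s['opening'],s['ft_force'])
E
python3 look.py a1 top,367,215,40 scene,150,235,60
python3 - <<'E'
from h import *
p=get_state()['position']; print(proj('scene',p),proj('scene',p-[0,0,.017]),proj('top',p))
E
```

```text
1.2833 [ 0.43430097 -0.33040429  0.10478869] [ 0.99456601 -0.10408642 -0.00170938 -0.00124449] 0.04484988958526926 [ 0.06012553 -0.26577156  0.36400526]
[139.7349046  231.79363518] [141.17162676 237.86177361] [378.16858873 222.22602736]
```

View pics/a1.png

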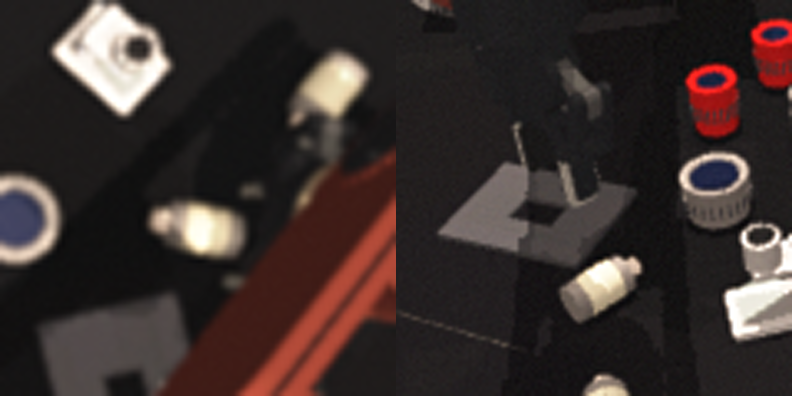

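```bash
python3 look.py a2 scene,142,230,22
python3 - <<'E'
from h import *
from scipy.spatial.transform import Rotation as R
s=get_state();p=s['position'];M=R.from_quat(s['ee_rot']).as_matrix()
for sx in(-1,1):
  for dz in (0,.005,.010,.017):
    q=proj('scene',p+M@[sx*.0225,0,dz]); print(sx,dz,(q-[120,208])*9)
E
```

```text
1.3333 [ 0.4354301  -0.33206195  0.10699364] [ 9.94531590e-01 -1.04436012e-01  5.72315469e-05  1.80531763e-04] 0.04507410545567948 [0.23292559 0.17524868 0.0792804 ]
-1 0 [124.05945584 172.61617211]
-1 0.005 [128.02027964 188.74779684]
-1 0.01 [131.95454717 204.77126334]
-1 0.017 [137.41841335 227.02447205]
1 0 [225.87272358 253.2463183 ]
1 0.005 [229.61329959 269.6424416 ]
1 0.01 [233.32795188 285.92493304]
1 0.017 [238.48542387 308.53175784]
```

View pics/a2.png

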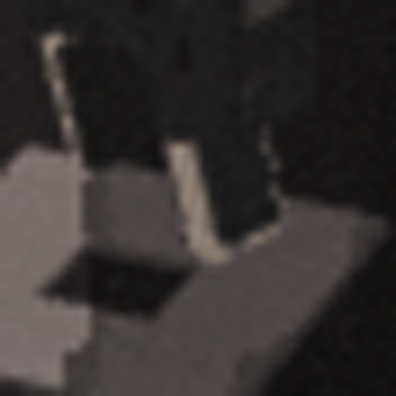

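Emit:
drive_tool(rows=[{"jaw": 45, "tx": 0, "ty": 0, "tz": 0, "ax": 0, "ay": 0, "az": 0}, {"jaw": 45, "tx": 0, "ty": 0, "tz": 0, "ax": 0, "ay": 0, "az": 0}])

```text
t: 1.5
position: [0.4363, -0.3335, 0.1088]
ee_rot: [0.994, -0.105, 0.002, 0.002]
ft_force: [0.5, 0.3, 0.9]
opening: 0.0449
```

```bash
cat > tip.py <<'E'
import sys
from h import *
from scipy.spatial.transform import Rotation as R
im=imaging.camera('scene')[:,:,::-1].copy()
s=get_state();p=s['position'];M=R.from_quat(s['ee_rot']).as_matrix();print(s['t'],p,s['ee_rot'],s['opening'])
u,v=np.round(proj('scene',p)).astype(int); r=24
c=cv2.resize(im[v-r:v+r,u-r:u+r],(576,576),interpolation=cv2.INTER_CUBIC)
c=cv2.convertScaleAbs(c,alpha=1.6)
o=s['opening']/2
for sx in(-1,1):
  for dz,col in((0,(0,255,0)),(.010,(0,255,255)),(.017,(0,0,255))):
    a=[(proj('scene',p+M@[sx*o,y,dz])-[u-r,v-r]+.5)*12 for y in(-.011,.011)]
    cv2.line(c,*[tuple(int(k) for k in q) for q in a],col,1)
cv2.imwrite('pics/%s.png'%sys.argv[1],c)
E
python3 tip.py tip1
```

```text
1.55 [ 0.43621977 -0.33323944  0.10851662] [ 0.99448641 -0.10484286  0.00166953  0.00140463] 0.04469987592070794
```

View pics/tip1.png

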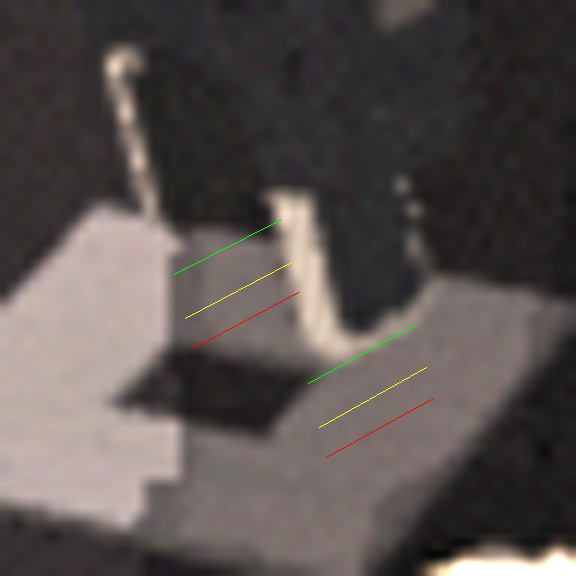

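```bash
cat > tip.py <<'E'
import sys
from h import *
from scipy.spatial.transform import Rotation as R
out=[]
for n in('scene','top'):
    s=get_state();p=s['position'];M=R.from_quat(s['ee_rot']).as_matrix();print(s['t'],p,s['ee_rot'],s['opening'])
    im=imaging.camera(n)[:,:,::-1].copy()
    u,v=np.round(proj(n,p)).astype(int); r=20
    c=cv2.resize(im[v-r:v+r,u-r:u+r],(400,400),interpolation=cv2.INTER_CUBIC)
    c=cv2.convertScaleAbs(c,alpha=1.6)
    o=s['opening']/2
    for sx in(-1,1):
      for dz,col in((0,(0,255,0)),(.017,(0,0,255))):
        a=[(proj(n,p+M@[sx*o,y,dz])-[u-r,v-r]+.5)*10 for y in(-.011,.011)]
        cv2.line(c,*[tuple(int(k) for k in q) for q in a],col,1)
    out.append(c)
cv2.imwrite('pics/%s.png'%sys.argv[1],np.hstack(out))
E
python3 tip.py tip2
```

```text
1.55 [ 0.43621977 -0.33323944  0.10851662] [ 0.99448641 -0.10484286  0.00166953  0.00140463] 0.04469987592070794
1.6 [ 0.43602887 -0.33292795  0.10812061] [ 0.99449521 -0.10476611  0.00140057  0.00117339] 0.045201651272613864
```

View pics/tip2.png

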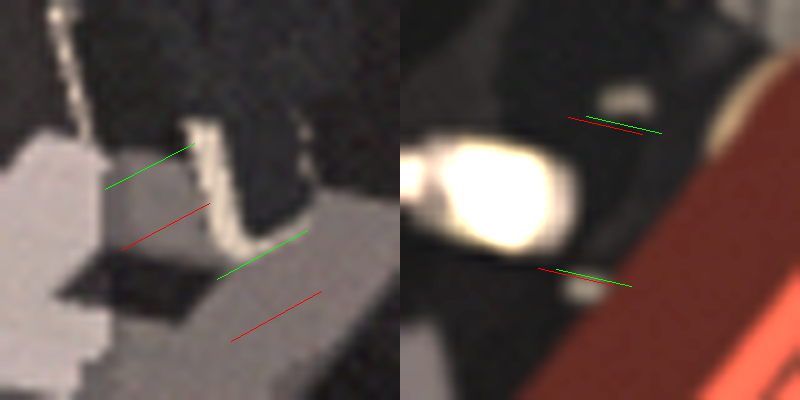

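Emit:
drive_tool(rows=[{"jaw": 10, "tx": 0, "ty": 0, "tz": 0, "ax": 0, "ay": 0, "az": 0}, {"jaw": 10, "tx": 0, "ty": 0, "tz": 0, "ax": 0, "ay": 0, "az": 0}, {"jaw": 10, "tx": 0, "ty": 0, "tz": 0, "ax": 0, "ay": 0, "az": 0}, {"jaw": 10, "tx": 0, "ty": 0, "tz": 0, "ax": 0, "ay": 0, "az": 0}, {"jaw": 10, "tx": 0, "ty": 0, "tz": 0, "ax": 0, "ay": 0, "az": 0}])

```text
t: 2.07
position: [0.4353, -0.3314, 0.1059]
ee_rot: [0.995, -0.104, -0.0, -0.0]
ft_force: [-0.5, 0.6, 0.4]
opening: 0.0098
```

```bash
python3 tip.py tip3
```

```text
2.0667 [ 0.43532594 -0.3313522   0.10585387] [ 9.94552234e-01 -1.04239372e-01 -7.04664972e-05 -5.34889761e-05] 0.009843805817856235
2.1167 [ 0.43533413 -0.33135639  0.10582512] [ 9.94552821e-01 -1.04233764e-01 -8.01805169e-05 -5.39407928e-05] 0.01020503725071356
```

View pics/tip3.png

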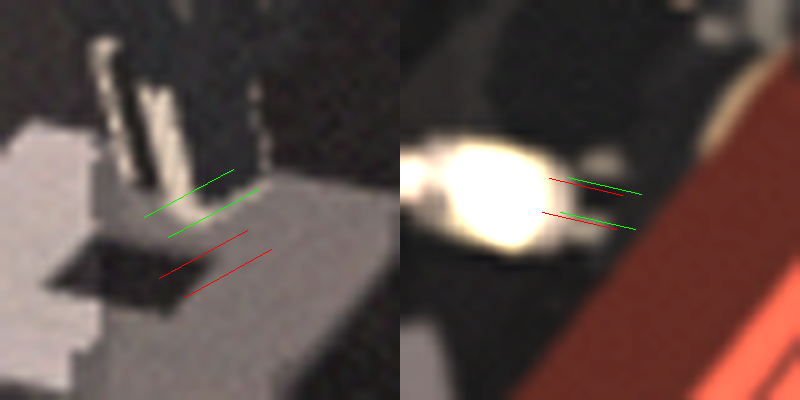

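Emit:
drive_tool(rows=[{"jaw": 10, "tx": 30, "ty": 0, "tz": 0, "ax": 0, "ay": 0, "az": 0}, {"jaw": 10, "tx": 28, "ty": 0, "tz": -20, "ax": 0, "ay": 0, "az": 0}, {"jaw": 10, "tx": 0, "ty": 0, "tz": -25, "ax": 0, "ay": 0, "az": 0}, {"jaw": 10, "tx": 0, "ty": 0, "tz": -20, "ax": 0, "ay": 0, "az": 0}, {"jaw": 10, "tx": 0, "ty": 0, "tz": -10, "ax": 0, "ay": 0, "az": 0}, {"jaw": 10, "tx": 0, "ty": 0, "tz": 0, "ax": 0, "ay": 0, "az": 0}, {"jaw": 10, "tx": 0, "ty": 0, "tz": 0, "ax": 0, "ay": 0, "az": 0}, {"jaw": 10, "tx": 0, "ty": 0, "tz": 0, "ax": 0, "ay": 0, "az": 0}])

```text
t: 2.83
position: [0.494, -0.3322, 0.0323]
ee_rot: [0.995, -0.104, 0.001, 0.001]
ft_force: [-0.6, -0.0, 1.5]
opening: 0.01
```

```bash
python3 tip.py tip4
```

```text
2.8333 [ 0.49401762 -0.33220996  0.03231801] [ 9.94531008e-01 -1.04436680e-01  8.42067284e-04  5.86669105e-04] 0.01001158548040003
2.8833 [ 0.4942237  -0.33240362  0.032693  ] [ 9.94533769e-01 -1.04405900e-01  1.14825584e-03  8.19692225e-04] 0.010331694814701836
```

View pics/tip4.png

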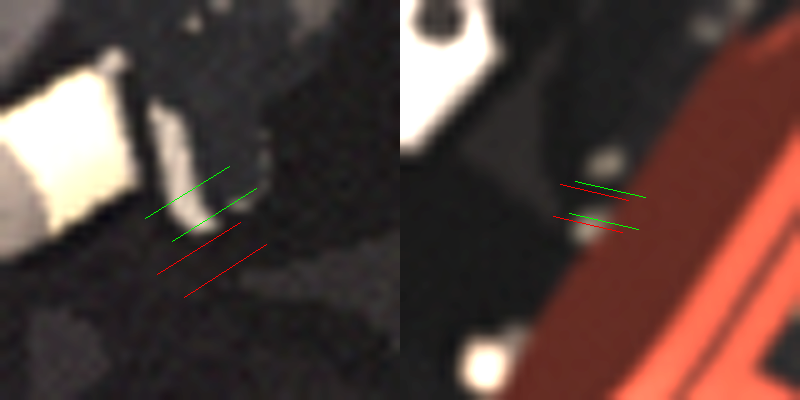

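Emit:
drive_tool(rows=[{"jaw": 10, "tx": 0, "ty": 0, "tz": -5, "ax": 0, "ay": 0, "az": 0}, {"jaw": 10, "tx": 0, "ty": 0, "tz": 0, "ax": 0, "ay": 0, "az": 0}, {"jaw": 10, "tx": 0, "ty": 0, "tz": -5, "ax": 0, "ay": 0, "az": 0}, {"jaw": 10, "tx": 0, "ty": 0, "tz": 0, "ax": 0, "ay": 0, "az": 0}, {"jaw": 10, "tx": 0, "ty": 0, "tz": 0, "ax": 0, "ay": 0, "az": 0}])

```text
t: 3.35
position: [0.493, -0.3311, 0.0204]
ee_rot: [0.995, -0.104, -0.0, -0.0]
ft_force: [-0.2, -0.4, -0.3]
opening: 0.0099
```

Emit:
drive_tool(rows=[{"jaw": 10, "tx": 0, "ty": 0, "tz": -3, "ax": 0, "ay": 0, "az": 0}, {"jaw": 10, "tx": 0, "ty": 0, "tz": 0, "ax": 0, "ay": 0, "az": 0}, {"jaw": 10, "tx": 0, "ty": 0, "tz": 0, "ax": 0, "ay": 0, "az": 0}])

```text
t: 3.6
position: [0.4932, -0.3313, 0.0176]
ee_rot: [0.995, -0.104, -0.0, -0.0]
ft_force: [0.6, 0.7, 0.4]
opening: 0.0103
```

Emit:
drive_tool(rows=[{"jaw": 10, "tx": 0, "ty": 0, "tz": -3, "ax": 0, "ay": 0, "az": 0}, {"jaw": 10, "tx": 0, "ty": 0, "tz": 0, "ax": 0, "ay": 0, "az": 0}, {"jaw": 10, "tx": 0, "ty": 0, "tz": 0, "ax": 0, "ay": 0, "az": 0}])

```text
t: 3.85
position: [0.4932, -0.3313, 0.0146]
ee_rot: [0.995, -0.104, -0.0, -0.0]
ft_force: [0.0, -0.0, -0.2]
opening: 0.0101
```

Emit:
drive_tool(rows=[{"jaw": 10, "tx": 0, "ty": 0, "tz": -3, "ax": 0, "ay": 0, "az": 0}, {"jaw": 10, "tx": 0, "ty": 0, "tz": 0, "ax": 0, "ay": 0, "az": 0}, {"jaw": 10, "tx": 0, "ty": 0, "tz": -3, "ax": 0, "ay": 0, "az": 0}, {"jaw": 10, "tx": 0, "ty": 0, "tz": 0, "ax": 0, "ay": 0, "az": 0}])

```text
t: 4.18
position: [0.4931, -0.3312, 0.0083]
ee_rot: [0.995, -0.104, -0.0, -0.0]
ft_force: [0.2, 1.1, 0.1]
opening: 0.01
```

```bash
python3 tip.py tip5
```

```text
4.1833 [ 0.49307182 -0.33115375  0.00832555] [ 9.94549806e-01 -1.04261820e-01 -3.24526439e-04 -2.25316562e-04] 0.010023753284002368
4.2333 [ 0.49310153 -0.33119422  0.00846817] [ 9.94549652e-01 -1.04263364e-01 -3.12155089e-04 -2.09862585e-04] 0.010004322267865108
```

View pics/tip5.png

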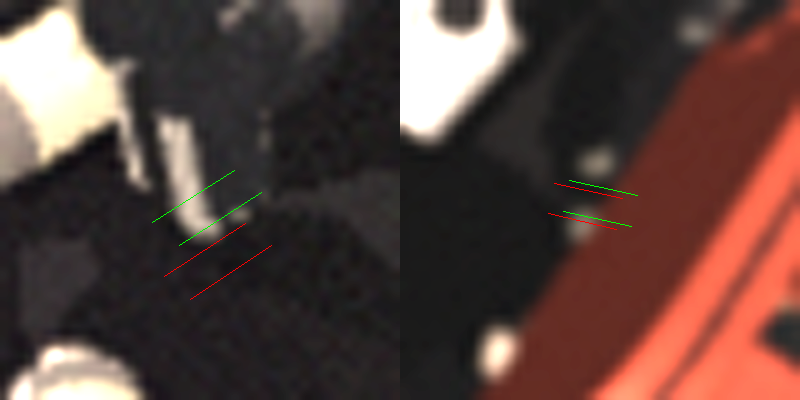

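Emit:
drive_tool(rows=[{"jaw": 10, "tx": 0, "ty": 0, "tz": -3, "ax": 0, "ay": 0, "az": 0}, {"jaw": 10, "tx": 0, "ty": 0, "tz": 0, "ax": 0, "ay": 0, "az": 0}, {"jaw": 10, "tx": 0, "ty": 0, "tz": 0, "ax": 0, "ay": 0, "az": 0}])

```text
t: 4.53
position: [0.4932, -0.3313, 0.0057]
ee_rot: [0.995, -0.104, -0.0, -0.0]
ft_force: [-0.4, -0.3, 0.4]
opening: 0.01
```

Emit:
drive_tool(rows=[{"jaw": 10, "tx": 0, "ty": 0, "tz": -2, "ax": 0, "ay": 0, "az": 0}, {"jaw": 10, "tx": 0, "ty": 0, "tz": 0, "ax": 0, "ay": 0, "az": 0}, {"jaw": 10, "tx": 0, "ty": 0, "tz": 0, "ax": 0, "ay": 0, "az": 0}])

```text
t: 4.78
position: [0.4933, -0.3313, 0.0038]
ee_rot: [0.995, -0.104, -0.0, -0.0]
ft_force: [-1.0, 0.2, -0.1]
opening: 0.0098
```

Emit:
drive_tool(rows=[{"jaw": 10, "tx": 0, "ty": 0, "tz": -2, "ax": 0, "ay": 0, "az": 0}, {"jaw": 10, "tx": 0, "ty": 0, "tz": 0, "ax": 0, "ay": 0, "az": 0}, {"jaw": 10, "tx": 0, "ty": 0, "tz": 0, "ax": 0, "ay": 0, "az": 0}])

```text
t: 5.03
position: [0.4932, -0.3313, 0.0017]
ee_rot: [0.995, -0.104, -0.0, -0.0]
ft_force: [-0.3, -0.9, -0.3]
opening: 0.0102
```

Emit:
drive_tool(rows=[{"jaw": 10, "tx": 0, "ty": 0, "tz": -2, "ax": 0, "ay": 0, "az": 0}, {"jaw": 10, "tx": 0, "ty": 0, "tz": 0, "ax": 0, "ay": 0, "az": 0}, {"jaw": 10, "tx": 0, "ty": 0, "tz": -2, "ax": 0, "ay": 0, "az": 0}, {"jaw": 10, "tx": 0, "ty": 0, "tz": 0, "ax": 0, "ay": 0, "az": 0}])

```text
t: 5.37
position: [0.4932, -0.3313, -0.0025]
ee_rot: [0.995, -0.104, -0.0, -0.0]
ft_force: [0.3, -0.4, -1.0]
opening: 0.01
```

```bash
python3 tip.py tip6
```

```text
5.3667 [ 0.4931764  -0.33127535 -0.00248533] [ 9.94546998e-01 -1.04289069e-01 -1.98192909e-04 -1.41978107e-04] 0.009980229400625476
5.4167 [ 0.49317368 -0.33124776 -0.00239413] [ 9.94548897e-01 -1.04270890e-01 -2.22167986e-04 -1.54725496e-04] 0.009920408449909343
```

View pics/tip6.png

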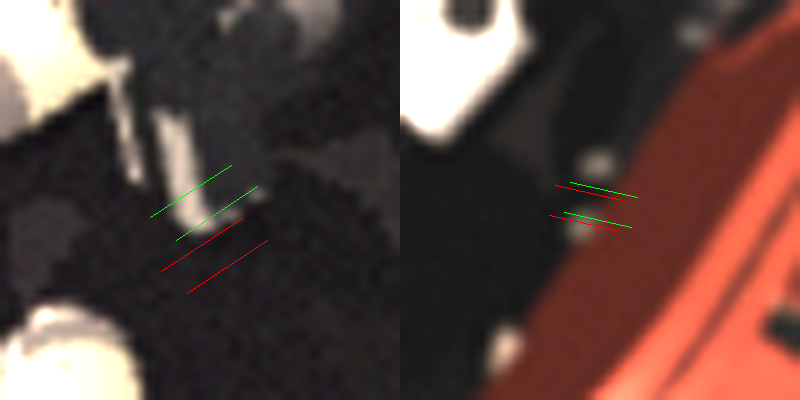

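Emit:
drive_tool(rows=[{"jaw": 10, "tx": 0, "ty": 0, "tz": -2, "ax": 0, "ay": 0, "az": 0}, {"jaw": 10, "tx": 0, "ty": 0, "tz": 0, "ax": 0, "ay": 0, "az": 0}, {"jaw": 10, "tx": 0, "ty": 0, "tz": 0, "ax": 0, "ay": 0, "az": 0}])

```text
t: 5.72
position: [0.4933, -0.3313, -0.0042]
ee_rot: [0.995, -0.104, -0.0, -0.0]
ft_force: [0.1, 0.2, -0.1]
opening: 0.0098
```

Emit:
drive_tool(rows=[{"jaw": 10, "tx": 0, "ty": 0, "tz": -2, "ax": 0, "ay": 0, "az": 0}, {"jaw": 10, "tx": 0, "ty": 0, "tz": 0, "ax": 0, "ay": 0, "az": 0}])

```text
t: 5.88
position: [0.4935, -0.3315, -0.0045]
ee_rot: [0.995, -0.104, -0.0, -0.0]
ft_force: [-4.9, 3.1, 13.6]
opening: 0.0103
```

Emit:
drive_tool(rows=[{"jaw": 10, "tx": 0, "ty": 0, "tz": -2, "ax": 0, "ay": 0, "az": 0}, {"jaw": 10, "tx": 0, "ty": 0, "tz": 0, "ax": 0, "ay": 0, "az": 0}])

```text
t: 6.05
position: [0.4936, -0.3315, -0.0046]
ee_rot: [0.995, -0.104, -0.0, -0.0]
ft_force: [-9.7, 8.2, 27.9]
opening: 0.0103
```

Emit:
drive_tool(rows=[{"jaw": 10, "tx": 0, "ty": 0, "tz": 20, "ax": 0, "ay": 0, "az": 0}, {"jaw": 45, "tx": 0, "ty": 0, "tz": 30, "ax": 0, "ay": 0, "az": 0}, {"jaw": 45, "tx": -20, "ty": 1, "tz": 15, "ax": 0, "ay": 0, "az": 0}, {"jaw": 45, "tx": -20, "ty": 1, "tz": 0, "ax": 0, "ay": 0, "az": 0}, {"jaw": 45, "tx": -17, "ty": 0, "tz": 0, "ax": 0, "ay": 0, "az": 0}, {"jaw": 45, "tx": 0, "ty": 0, "tz": 0, "ax": 0, "ay": 0, "az": 0}, {"jaw": 45, "tx": 0, "ty": 0, "tz": 0, "ax": 0, "ay": 0, "az": 0}, {"jaw": 45, "tx": 0, "ty": 0, "tz": 0, "ax": 0, "ay": 0, "az": 0}])

```text
t: 6.72
position: [0.437, -0.3297, 0.0571]
ee_rot: [0.995, -0.104, 0.0, 0.0]
ft_force: [0.4, -0.1, 0.0]
opening: 0.045
```

```bash
python3 - <<'E'
import re
t=open('h.py').read()
open('h.py','a').write("\nB=np.array([.0025,.0025,.0205])\n")
x=open('tip.py').read().replace("p=s['position'];","p=s['position']+B;").replace("(.017,","(.012,").replace("r=20","r=26").replace("]+.5)*10","]+.5)*400/52")
open('tip.py','w').write(x)
E
python3 tip.py tip7
```

```text
6.7167 [ 0.4394797  -0.32716953  0.07757625] [ 9.94530456e-01 -1.04446112e-01  3.98290323e-04  1.52061956e-04] 0.04497937718576753
6.7667 [ 0.43964406 -0.32714356  0.0775183 ] [ 9.94552973e-01 -1.04231722e-01  3.38096607e-04  1.35471009e-04] 0.04510990037321064
```

View pics/tip7.png

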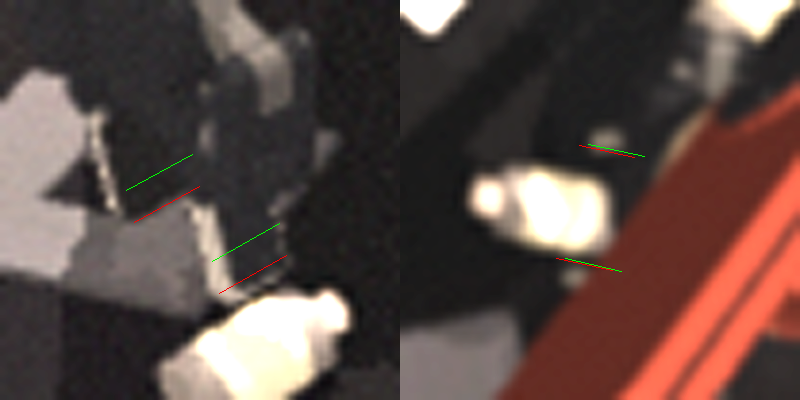

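Emit:
drive_tool(rows=[{"jaw": 45, "tx": 0, "ty": -1, "tz": -20, "ax": 0, "ay": 0, "az": 0}, {"jaw": 45, "tx": 0, "ty": 0, "tz": -20, "ax": 0, "ay": 0, "az": 0}, {"jaw": 45, "tx": 0, "ty": 0, "tz": -12, "ax": 0, "ay": 0, "az": 0}, {"jaw": 45, "tx": 0, "ty": 0, "tz": -5, "ax": 0, "ay": 0, "az": 0}, {"jaw": 45, "tx": 0, "ty": 0, "tz": 0, "ax": 0, "ay": 0, "az": 0}, {"jaw": 45, "tx": 0, "ty": 0, "tz": 0, "ax": 0, "ay": 0, "az": 0}])

```text
t: 7.32
position: [0.4366, -0.3304, -0.0]
ee_rot: [0.995, -0.104, -0.0, -0.0]
ft_force: [-0.2, -0.5, 0.9]
opening: 0.045
```

Emit:
drive_tool(rows=[{"jaw": 20, "tx": 0, "ty": 0, "tz": 0, "ax": 0, "ay": 0, "az": 0}, {"jaw": 20, "tx": 0, "ty": 0, "tz": 0, "ax": 0, "ay": 0, "az": 0}, {"jaw": 20, "tx": 0, "ty": 0, "tz": 0, "ax": 0, "ay": 0, "az": 0}, {"jaw": 20, "tx": 0, "ty": 0, "tz": 0, "ax": 0, "ay": 0, "az": 0}, {"jaw": 20, "tx": 0, "ty": 0, "tz": 0, "ax": 0, "ay": 0, "az": 0}], force=25)

```text
t: 7.73
position: [0.4372, -0.3312, 0.0011]
ee_rot: [0.995, -0.104, 0.001, 0.001]
ft_force: [-0.1, -0.2, 5.0]
opening: 0.0272
```

```bash
python3 tip.py tip8
```

```text
7.7333 [ 0.43970739 -0.32871967  0.02161048] [ 9.94543928e-01 -1.04311739e-01  9.59333487e-04  7.18364715e-04] 0.027216110686612234
7.7833 [ 0.43968814 -0.32869568  0.02157254] [ 9.94548487e-01 -1.04268720e-01  9.12084878e-04  7.13035702e-04] 0.02681557429067802
```

View pics/tip8.png

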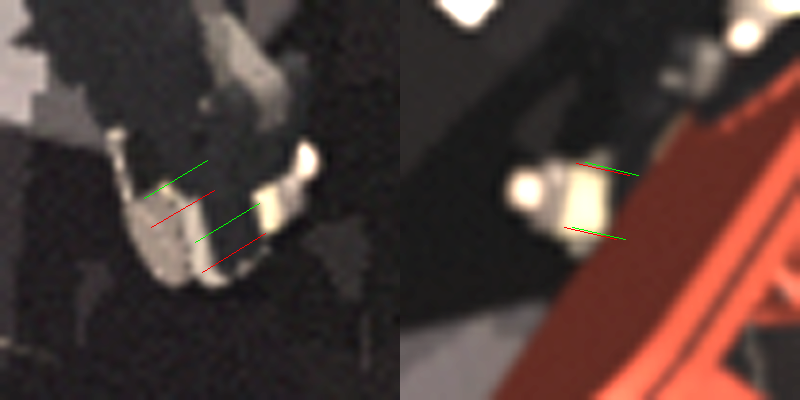

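Emit:
drive_tool(rows=[{"jaw": 20, "tx": 0, "ty": 0, "tz": 8, "ax": 0, "ay": 0, "az": 0}, {"jaw": 20, "tx": 0, "ty": 0, "tz": 20, "ax": 0, "ay": 0, "az": 0}, {"jaw": 20, "tx": 0, "ty": 0, "tz": 30, "ax": 0, "ay": 0, "az": 0}, {"jaw": 20, "tx": 0, "ty": 0, "tz": 35, "ax": 0, "ay": 0, "az": 0}, {"jaw": 20, "tx": 5, "ty": 15, "tz": 30, "ax": 0, "ay": 0, "az": 2}, {"jaw": 20, "tx": 15, "ty": 30, "tz": 20, "ax": 0, "ay": 0, "az": 4}, {"jaw": 20, "tx": 15, "ty": 31, "tz": 7, "ax": 0, "ay": 0, "az": 4}, {"jaw": 20, "tx": 15, "ty": 31, "tz": 0, "ax": 0, "ay": 0, "az": 4}])

```text
t: 8.5
position: [0.488, -0.2235, 0.1535]
ee_rot: [1.0, 0.019, 0.002, 0.001]
ft_force: [0.6, 0.3, -0.7]
opening: 0.0276
```

Emit:
drive_tool(rows=[{"jaw": 20, "tx": 15, "ty": 31, "tz": 0, "ax": 0, "ay": 0, "az": 4}, {"jaw": 20, "tx": 15, "ty": 31, "tz": 0, "ax": 0, "ay": 0, "az": 4}, {"jaw": 20, "tx": 15, "ty": 31, "tz": 0, "ax": 0, "ay": 0, "az": 0.4}, {"jaw": 20, "tx": 15, "ty": 31, "tz": 0, "ax": 0, "ay": 0, "az": 0}, {"jaw": 20, "tx": 15, "ty": 31, "tz": 0, "ax": 0, "ay": 0, "az": 0}, {"jaw": 20, "tx": 15, "ty": 31, "tz": 0, "ax": 0, "ay": 0, "az": 0}, {"jaw": 20, "tx": 15, "ty": 31, "tz": 0, "ax": 0, "ay": 0, "az": 0}, {"jaw": 20, "tx": 15, "ty": 25, "tz": 0, "ax": 0, "ay": 0, "az": 0}])

```text
t: 9.17
position: [0.6062, 0.0211, 0.15]
ee_rot: [0.996, 0.091, -0.0, -0.0]
ft_force: [0.8, -1.0, -0.5]
opening: 0.0273
```

Emit:
drive_tool(rows=[{"jaw": 20, "tx": 15, "ty": 20, "tz": 0, "ax": 1, "ay": -5.4, "az": 0}, {"jaw": 20, "tx": 10, "ty": 10, "tz": 0, "ax": 1, "ay": -5.4, "az": 0}, {"jaw": 20, "tx": 0, "ty": 0, "tz": 0, "ax": 1, "ay": -5.4, "az": 0}, {"jaw": 20, "tx": 0, "ty": 0, "tz": 0, "ax": 1, "ay": -5.4, "az": 0}, {"jaw": 20, "tx": 0, "ty": 0, "tz": 0, "ax": 0, "ay": 0, "az": 0}, {"jaw": 20, "tx": 0, "ty": 0, "tz": 0, "ax": 0, "ay": 0, "az": 0}, {"jaw": 20, "tx": 0, "ty": 0, "tz": 0, "ax": 0, "ay": 0, "az": 0}])

```text
t: 9.75
position: [0.6323, 0.0482, 0.1513]
ee_rot: [0.978, 0.089, 0.19, -0.017]
ft_force: [0.7, 0.2, 0.1]
opening: 0.0272
```

```bash
python3 tip.py tip9; python3 look.py a3 top,250,160,40 scene,285,170,50
```

```text
9.75 [0.63477744 0.05073601 0.17178279] [ 0.97766679  0.08905872  0.1895762  -0.01723554] 0.027243675660796073
9.8 [0.6355987  0.05068331 0.17232184] [ 0.97753596  0.08912063  0.19022883 -0.01714498] 0.027337218548339173
9.95 [0.63292991 0.04834508 0.15115146] [ 0.97753292  0.08921394  0.19018596 -0.01730808] 0.02721232968970832 [-0.07598225 -0.18319688 -0.93952985]
```

View pics/tip9.png

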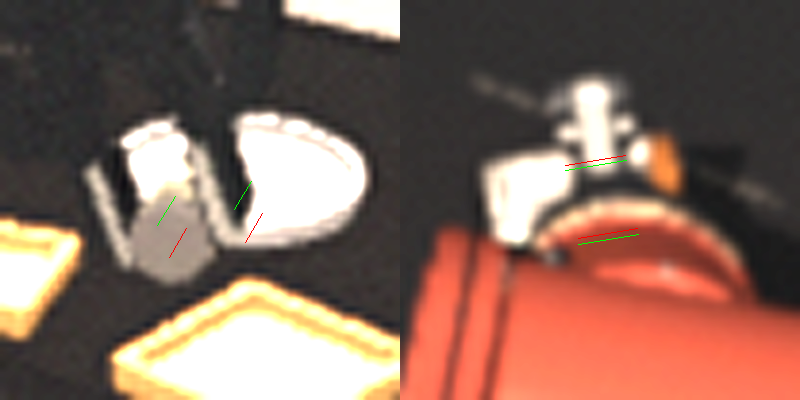

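View pics/a3.png

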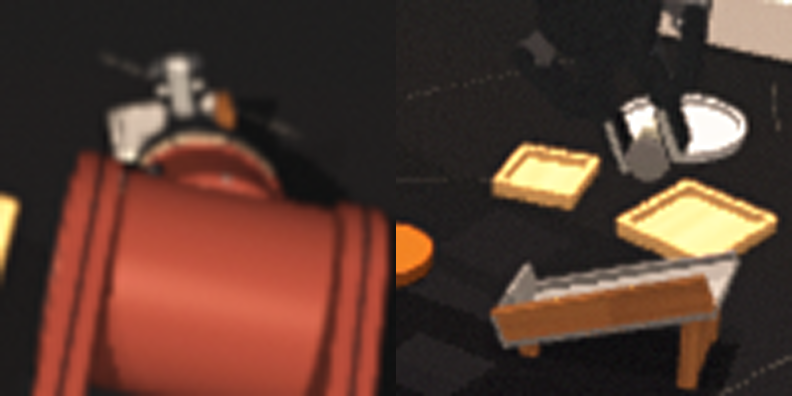

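Run:
```python
from h import *
from scipy.spatial.transform import Rotation as R
s=get_state();M=R.from_quat(s['ee_rot']).as_matrix()
print(M.round(3))
u,v=np.round(proj('scene',np.array([0.63477744,0.05073601,0.17178279])))
px=((172+.5)*52/400-.5+u-26,(240+.5)*52/400-.5+v-26); print(px)
for z in (.155,.160,.165,.170): print(z,onplane('scene',*px,z))
p=s['position']; tr=p+[.0025,.0025,0]-M[:,2]*.0205
ax=tr+M[:,2]*.0076; print('TCP',tr,'axis',ax,'tail',ax-.022*np.array([-.1805,.9836,0]))
# same test on ground at grasp: tail disc in tip8
```

```text
[[ 0.912  0.181  0.369]
 [ 0.168 -0.983  0.068]
 [ 0.375  0.    -0.927]]
(np.float64(297.925), np.float64(159.765))
0.155 [0.62394801 0.05076437 0.155     ]
0.16 [0.6278638  0.04215086 0.16      ]
0.165 [0.63177958 0.03353735 0.165     ]
0.17 [0.63569537 0.02492384 0.17      ]
TCP [0.62787078 0.04945573 0.17015618] axis [0.63067319 0.0499708  0.16311053] tail [0.63464419 0.0283316  0.16311053]
```

Emit:
drive_tool(rows=[{"jaw": 20, "tx": 0, "ty": 2, "tz": -15, "ax": 0, "ay": 0, "az": 0}, {"jaw": 20, "tx": 0, "ty": 0, "tz": -20, "ax": 0, "ay": 0, "az": 0}, {"jaw": 20, "tx": 0, "ty": 0, "tz": -20, "ax": 0, "ay": 0, "az": 0}, {"jaw": 20, "tx": 0, "ty": 0, "tz": -12, "ax": 0, "ay": 0, "az": 0}, {"jaw": 20, "tx": 0, "ty": 0, "tz": 0, "ax": 0, "ay": 0, "az": 0}, {"jaw": 20, "tx": 0, "ty": 0, "tz": 0, "ax": 0, "ay": 0, "az": 0}, {"jaw": 20, "tx": 0, "ty": 0, "tz": 0, "ax": 0, "ay": 0, "az": 0}])

```text
t: 10.53
position: [0.6325, 0.0505, 0.0842]
ee_rot: [0.977, 0.089, 0.191, -0.017]
ft_force: [-0.5, 0.8, 0.0]
opening: 0.0274
```

```bash
python3 look.py a4 scene,290,185,26 top,250,160,30
```

```text
10.6333 [0.63272944 0.05044622 0.08475679] [ 0.97736507  0.08926873  0.19102546 -0.01725926] 0.02719486382465493 [ 0.60541612 -0.85401411 -0.32673372]
```

View pics/a4.png

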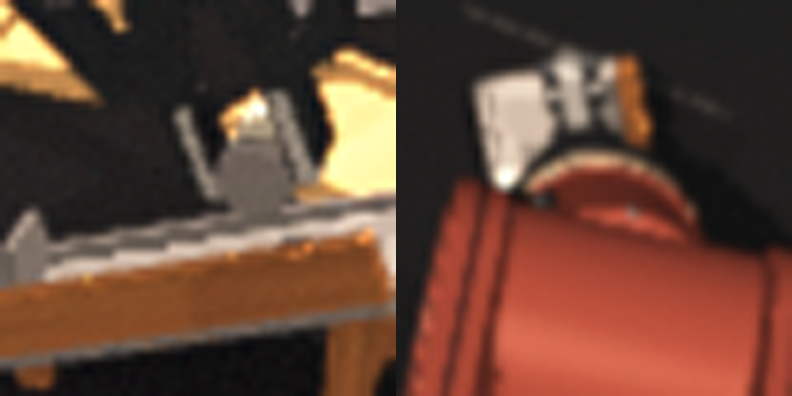

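Run:
```python
from h import *
k=(109.5/6.6-.5+220,178.5/6.6-.5+130); t=(255.5/7.615-.5+264,180.5/7.615-.5+159)
c,s=np.cos(.181),np.sin(.181)
def ch(p): d=(p-np.array([.6026,.0245,0]))*1000; return np.round([c*d[0]+s*d[1],-s*d[0]+c*d[1],d[2]],1)
for z in (.09,.098,.104): print(z,'knob',ch(onplane('top',*k,z)),'tail',ch(onplane('scene',*t,z)))
```

```text
0.09 knob [31.6 57.  90. ] tail [27.9 17.6 90. ]
0.098 knob [30.  56.6 98. ] tail [31.   4.8 98. ]
0.104 knob [ 28.8  56.4 104. ] tail [ 33.4  -4.8 104. ]
```

Emit:
drive_tool(rows=[{"jaw": 20, "tx": 0, "ty": 0, "tz": -12, "ax": 0, "ay": 0, "az": 0}, {"jaw": 20, "tx": 0, "ty": 0, "tz": -10, "ax": 0, "ay": 0, "az": 0}, {"jaw": 20, "tx": 0, "ty": 0, "tz": -5, "ax": 0, "ay": 0, "az": 0}, {"jaw": 20, "tx": 0, "ty": 0, "tz": 0, "ax": 0, "ay": 0, "az": 0}, {"jaw": 20, "tx": 0, "ty": 0, "tz": 0, "ax": 0, "ay": 0, "az": 0}])

```text
t: 11.05
position: [0.6306, 0.0507, 0.0547]
ee_rot: [0.978, 0.089, 0.189, -0.018]
ft_force: [0.7, -0.2, 0.5]
opening: 0.0274
```

```bash
python3 look.py a5 scene,290,185,26 top,250,160,30
```

```text
11.15 [0.63149364 0.05056941 0.0559355 ] [ 0.97761345  0.08921433  0.18975238 -0.01751497] 0.02728086686611891 [-0.06902538 -1.11153672  0.14352554]
```

View pics/a5.png

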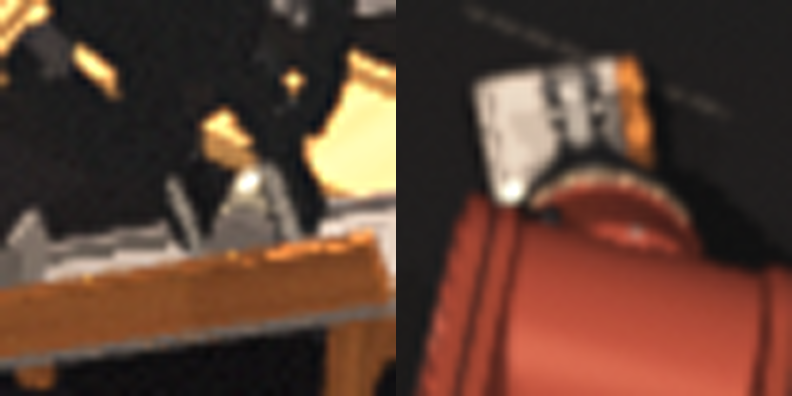

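Emit:
drive_tool(rows=[{"jaw": 20, "tx": 0, "ty": 0, "tz": -2, "ax": 0, "ay": 0, "az": 0}, {"jaw": 20, "tx": 0, "ty": 0, "tz": 0, "ax": 0, "ay": 0, "az": 0}, {"jaw": 20, "tx": 0, "ty": 0, "tz": 0, "ax": 0, "ay": 0, "az": 0}])

```text
t: 11.4
position: [0.6315, 0.0506, 0.0541]
ee_rot: [0.978, 0.089, 0.19, -0.017]
ft_force: [-0.0, -0.4, -0.5]
opening: 0.0271
```

Emit:
drive_tool(rows=[{"jaw": 20, "tx": 0, "ty": 0, "tz": -2, "ax": 0, "ay": 0, "az": 0}, {"jaw": 20, "tx": 0, "ty": 0, "tz": 0, "ax": 0, "ay": 0, "az": 0}])

```text
t: 11.57
position: [0.6313, 0.0506, 0.0517]
ee_rot: [0.978, 0.089, 0.19, -0.018]
ft_force: [0.6, 0.1, 0.0]
opening: 0.0274
```

Emit:
drive_tool(rows=[{"jaw": 20, "tx": 0, "ty": 0, "tz": -2, "ax": 0, "ay": 0, "az": 0}, {"jaw": 20, "tx": 0, "ty": 0, "tz": 0, "ax": 0, "ay": 0, "az": 0}])

```text
t: 11.73
position: [0.6311, 0.0506, 0.0495]
ee_rot: [0.978, 0.089, 0.189, -0.018]
ft_force: [-0.5, -0.5, -1.2]
opening: 0.0272
```

Emit:
drive_tool(rows=[{"jaw": 20, "tx": 0, "ty": 0, "tz": -2, "ax": 0, "ay": 0, "az": 0}, {"jaw": 20, "tx": 0, "ty": 0, "tz": 0, "ax": 0, "ay": 0, "az": 0}])

```text
t: 11.9
position: [0.6315, 0.0506, 0.0489]
ee_rot: [0.978, 0.089, 0.19, -0.018]
ft_force: [-7.4, -0.8, 10.7]
opening: 0.027
```

Emit:
drive_tool(rows=[{"jaw": 34, "tx": 0, "ty": 0, "tz": 2, "ax": 0, "ay": 0, "az": 0}, {"jaw": 50, "tx": 0, "ty": 0, "tz": 0, "ax": 0, "ay": 0, "az": 0}, {"jaw": 50, "tx": 0, "ty": 0, "tz": 0, "ax": 0, "ay": 0, "az": 0}, {"jaw": 50, "tx": -2, "ty": 0, "tz": 5, "ax": 0, "ay": 0, "az": 0}, {"jaw": 50, "tx": -4, "ty": -1, "tz": 10, "ax": 0, "ay": 0, "az": 0}, {"jaw": 50, "tx": -8, "ty": -1, "tz": 20, "ax": 0, "ay": 0, "az": 0}, {"jaw": 50, "tx": -8, "ty": -1, "tz": 20, "ax": 0, "ay": 0, "az": 0}, {"jaw": 50, "tx": -8, "ty": -1, "tz": 20, "ax": 0, "ay": 0, "az": 0}])

```text
t: 12.57
position: [0.6006, 0.0466, 0.1254]
ee_rot: [0.978, 0.089, 0.189, -0.018]
ft_force: [0.3, -0.0, 0.5]
opening: 0.0502
```

```bash
python3 look.py a6 scene,290,195,32 top,250,160,40
```

```text
12.6667 [0.60319244 0.04633054 0.12925584] [ 0.97700863  0.08932577  0.19284821 -0.01687027] 0.04999916979746325 [ 0.96243215 -0.74275381  0.23442548]
```

View pics/a6.png

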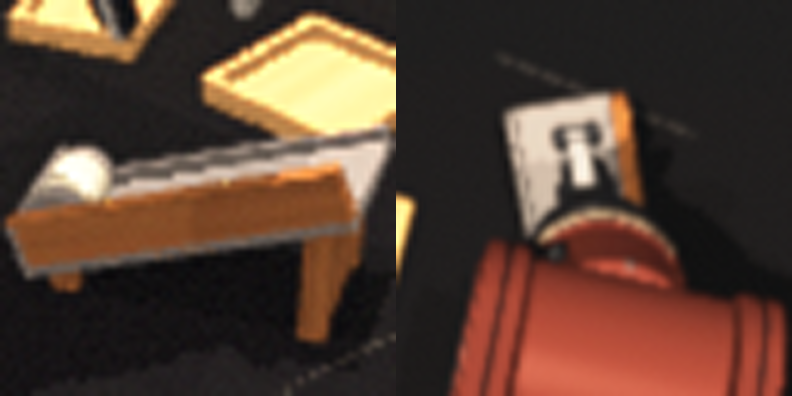

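Emit:
drive_tool(rows=[{"jaw": 50, "tx": 0, "ty": -10, "tz": 21, "ax": -1, "ay": 5.4, "az": 0}, {"jaw": 50, "tx": -6, "ty": -30, "tz": 0, "ax": -1, "ay": 5.4, "az": 0}, {"jaw": 50, "tx": -6, "ty": -36, "tz": 0, "ax": -1, "ay": 5.4, "az": 0}, {"jaw": 50, "tx": -7, "ty": -38, "tz": 0, "ax": -1, "ay": 5.4, "az": 0}, {"jaw": 50, "tx": -7, "ty": -38, "tz": 0, "ax": 0, "ay": 0, "az": 5.1}, {"jaw": 50, "tx": -7, "ty": -38, "tz": 0, "ax": 0, "ay": 0, "az": 5.1}, {"jaw": 50, "tx": -7, "ty": -38, "tz": 0, "ax": 0, "ay": 0, "az": 5.1}, {"jaw": 50, "tx": -7, "ty": -38, "tz": 0, "ax": 0, "ay": 0, "az": 5.1}])

```text
t: 13.33
position: [0.5537, -0.2209, 0.1447]
ee_rot: [0.963, 0.268, -0.0, -0.0]
ft_force: [0.0, 0.5, -0.3]
opening: 0.0502
```

Emit:
drive_tool(rows=[{"jaw": 50, "tx": -7, "ty": -38, "tz": 0, "ax": 0, "ay": 0, "az": 5.1}, {"jaw": 50, "tx": -7, "ty": -38, "tz": 0, "ax": 0, "ay": 0, "az": 5.1}, {"jaw": 50, "tx": -7, "ty": -38, "tz": 0, "ax": 0, "ay": 0, "az": 5.1}, {"jaw": 50, "tx": -7, "ty": -38, "tz": -20, "ax": 0, "ay": 0, "az": 5.1}, {"jaw": 50, "tx": 0, "ty": -20, "tz": -30, "ax": 0, "ay": 0, "az": 0}, {"jaw": 50, "tx": 0, "ty": -10, "tz": -30, "ax": 0, "ay": 0, "az": 0}, {"jaw": 50, "tx": 0, "ty": 0, "tz": 0, "ax": 0, "ay": 0, "az": 0}, {"jaw": 50, "tx": 0, "ty": 0, "tz": 0, "ax": 0, "ay": 0, "az": 0}])

```text
t: 14.0
position: [0.5246, -0.3984, 0.0633]
ee_rot: [0.902, 0.432, -0.001, -0.003]
ft_force: [0.1, 0.2, 0.2]
opening: 0.0501
```

Emit:
drive_tool(rows=[{"jaw": 50, "tx": 0, "ty": 0, "tz": 0, "ax": 0, "ay": 0, "az": 0}, {"jaw": 50, "tx": 0, "ty": 0, "tz": 0, "ax": 0, "ay": 0, "az": 0}])

```text
t: 14.17
position: [0.5282, -0.3997, 0.0691]
ee_rot: [0.901, 0.433, 0.001, 0.001]
ft_force: [0.6, -0.2, 0.4]
opening: 0.05
```

```bash
python3 tip.py tip10; python3 look.py a7 scene,285,195,40 top,250,160,40;python3 - <<'E'
from h import *
from scipy.spatial.transform import Rotation as R
s=get_state();M=R.from_quat(s['ee_rot']).as_matrix();print(M.round(3),np.degrees(np.arctan2(M[1,0],M[0,0])))
E
```

```text
14.1667 [ 0.53069073 -0.39721128  0.08956782] [9.01438134e-01 4.32905044e-01 6.44865409e-04 1.44811693e-03] 0.04998488224358145
14.2167 [ 0.53086163 -0.39733607  0.08991214] [9.01408668e-01 4.32964967e-01 7.39760668e-04 1.79005505e-03] 0.049733265309537075
14.3667 [ 0.52782849 -0.39979208  0.06874869] [9.01469249e-01 4.32840659e-01 5.13167392e-04 1.37595394e-03] 0.05017289375922361 [0.45292213 0.32349646 0.93898167]
[[ 0.625  0.78   0.002]
 [ 0.78  -0.625 -0.002]
 [-0.     0.003 -1.   ]] 51.29597911760599
```

View pics/tip10.png

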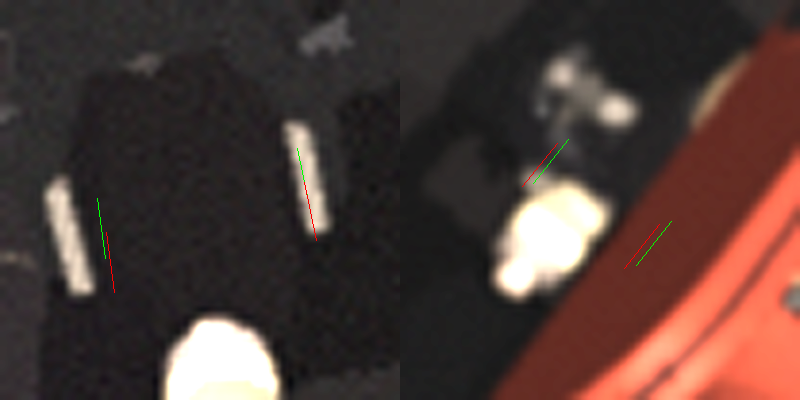

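View pics/a7.png

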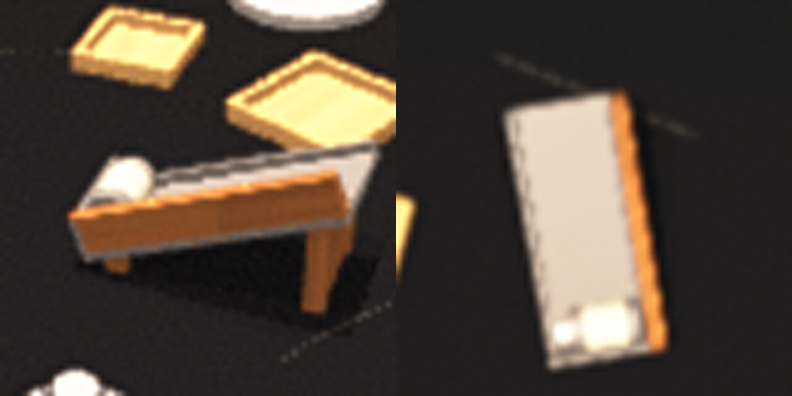

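Emit:
drive_tool(rows=[{"jaw": 50, "tx": 3, "ty": -4, "tz": -15, "ax": 0, "ay": 0, "az": 0}, {"jaw": 50, "tx": 0, "ty": 0, "tz": -18, "ax": 0, "ay": 0, "az": 0}, {"jaw": 50, "tx": 0, "ty": 0, "tz": 0, "ax": 0, "ay": 0, "az": 0}, {"jaw": 50, "tx": 0, "ty": 0, "tz": 0, "ax": 0, "ay": 0, "az": 0}, {"jaw": 50, "tx": 0, "ty": 0, "tz": 0, "ax": 0, "ay": 0, "az": 0}])

```text
t: 14.78
position: [0.5301, -0.4039, 0.0348]
ee_rot: [0.902, 0.432, 0.0, 0.0]
ft_force: [-0.8, -0.5, -0.7]
opening: 0.0499
```

```bash
python3 tip.py tip11
```

```text
14.7833 [ 0.53257165 -0.40139328  0.05527145] [9.01650550e-01 4.32465140e-01 1.47533120e-04 4.08244451e-04] 0.04988517520601459
14.8333 [ 0.53285785 -0.40172376  0.05570734] [9.01667094e-01 4.32429872e-01 3.21978503e-04 8.68004007e-04] 0.05000318665473882
```

View pics/tip11.png

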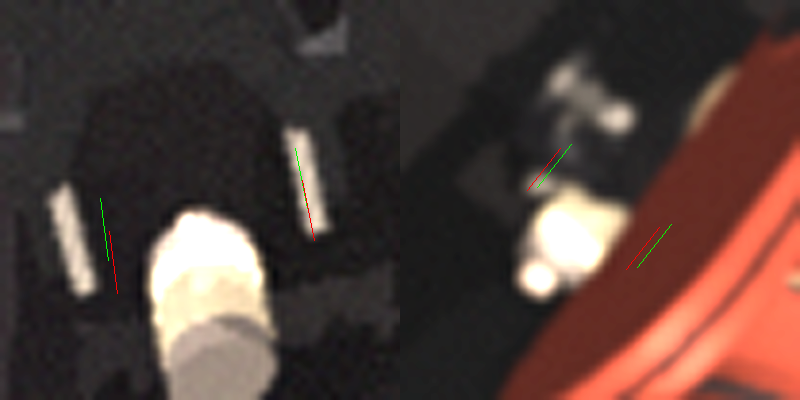

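Emit:
drive_tool(rows=[{"jaw": 50, "tx": -3, "ty": 2.5, "tz": -12, "ax": 0, "ay": 0, "az": 0}, {"jaw": 50, "tx": 0, "ty": 0, "tz": -12, "ax": 0, "ay": 0, "az": 0}, {"jaw": 50, "tx": 0, "ty": 0, "tz": -8, "ax": 0, "ay": 0, "az": 0}, {"jaw": 50, "tx": 0, "ty": 0, "tz": 0, "ax": 0, "ay": 0, "az": 0}, {"jaw": 50, "tx": 0, "ty": 0, "tz": 0, "ax": 0, "ay": 0, "az": 0}])

```text
t: 15.3
position: [0.5257, -0.4004, 0.0001]
ee_rot: [0.902, 0.432, -0.0, -0.001]
ft_force: [-0.1, 0.3, -1.0]
opening: 0.0497
```

```bash
python3 tip.py tip12
```

```text
15.3 [ 0.52823918 -0.39794799  0.02057161] [ 9.01739453e-01  4.32277554e-01 -4.91822393e-04 -1.35414739e-03] 0.049672121251416256
15.35 [ 0.52884323 -0.39851529  0.02152917] [ 9.01719526e-01  4.32321098e-01 -2.12418707e-04 -5.64956490e-04] 0.050180941021878346
```

View pics/tip12.png

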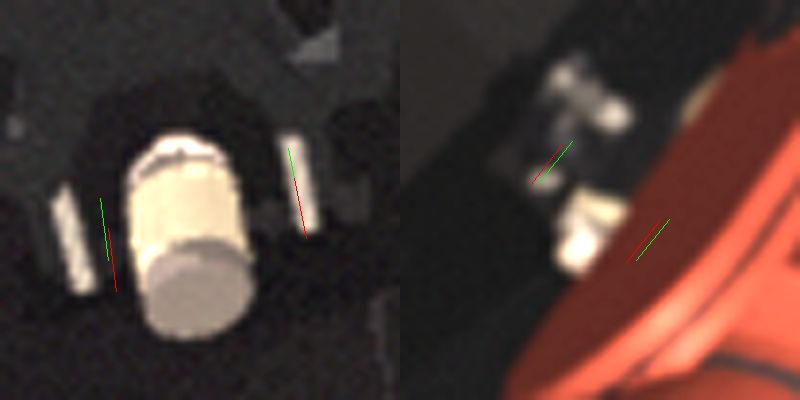

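Emit:
drive_tool(rows=[{"jaw": 20, "tx": 0, "ty": 0, "tz": 0, "ax": 0, "ay": 0, "az": 0}, {"jaw": 20, "tx": 0, "ty": 0, "tz": 0, "ax": 0, "ay": 0, "az": 0}, {"jaw": 20, "tx": 0, "ty": 0, "tz": 0, "ax": 0, "ay": 0, "az": 0}, {"jaw": 20, "tx": 0, "ty": 0, "tz": 0, "ax": 0, "ay": 0, "az": 0}, {"jaw": 20, "tx": 0, "ty": 0, "tz": 0, "ax": 0, "ay": 0, "az": 0}], force=25)

```text
t: 15.82
position: [0.5271, -0.4017, 0.0025]
ee_rot: [0.902, 0.432, 0.0, 0.001]
ft_force: [0.3, -1.1, 3.3]
opening: 0.0267
```

```bash
python3 tip.py tip13
```

```text
15.8167 [ 0.52964823 -0.3992336   0.02301116] [9.01695392e-01 4.32371273e-01 2.35560678e-04 6.68244513e-04] 0.026679211776462028
15.8667 [ 0.52965254 -0.39927918  0.02302372] [9.01713305e-01 4.32333887e-01 2.45479713e-04 6.82620670e-04] 0.02720829130449489
```

View pics/tip13.png

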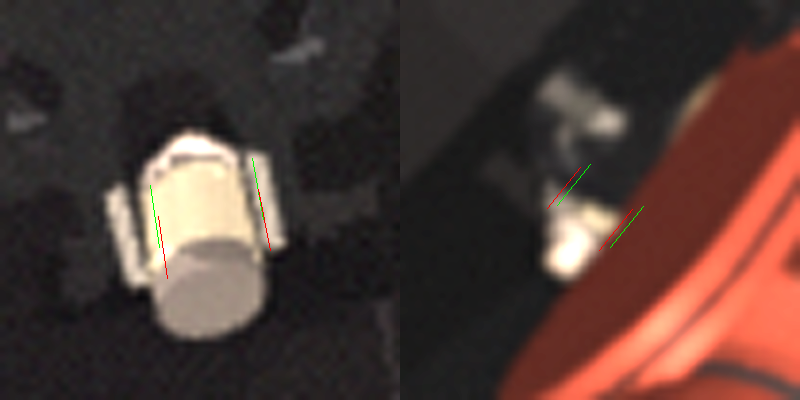

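Emit:
drive_tool(rows=[{"jaw": 20, "tx": 0, "ty": 0, "tz": 8, "ax": 0, "ay": 0, "az": 0}, {"jaw": 20, "tx": 0, "ty": 0, "tz": 20, "ax": 0, "ay": 0, "az": 0}, {"jaw": 20, "tx": 0, "ty": 0, "tz": 30, "ax": 0, "ay": 0, "az": 0}, {"jaw": 20, "tx": 0, "ty": 0, "tz": 35, "ax": 0, "ay": 0, "az": -2}, {"jaw": 20, "tx": 3, "ty": 15, "tz": 30, "ax": 0, "ay": 0, "az": -4}, {"jaw": 20, "tx": 8, "ty": 30, "tz": 20, "ax": 0, "ay": 0, "az": -5}, {"jaw": 20, "tx": 8, "ty": 33, "tz": 7, "ax": 0, "ay": 0, "az": -5}, {"jaw": 20, "tx": 8, "ty": 33, "tz": 0, "ax": 0, "ay": 0, "az": -5}])

```text
t: 16.58
position: [0.5551, -0.2905, 0.1556]
ee_rot: [0.966, 0.258, 0.002, 0.002]
ft_force: [0.7, 0.3, -0.4]
opening: 0.0271
```

Emit:
drive_tool(rows=[{"jaw": 20, "tx": 8, "ty": 33, "tz": 0, "ax": 0, "ay": 0, "az": -5}, {"jaw": 20, "tx": 8, "ty": 33, "tz": 0, "ax": 0, "ay": 0, "az": -5}, {"jaw": 20, "tx": 8, "ty": 33, "tz": 0, "ax": 0, "ay": 0, "az": -5}, {"jaw": 20, "tx": 8, "ty": 33, "tz": 0, "ax": 0, "ay": 0, "az": -4.9}, {"jaw": 20, "tx": 8, "ty": 33, "tz": 0, "ax": 0, "ay": 0, "az": 0}, {"jaw": 20, "tx": 8, "ty": 33, "tz": 0, "ax": 0, "ay": 0, "az": 0}, {"jaw": 20, "tx": 8, "ty": 33, "tz": 0, "ax": 0, "ay": 0, "az": 0}, {"jaw": 20, "tx": 8, "ty": 33, "tz": 0, "ax": 0, "ay": 0, "az": 0}])

```text
t: 17.25
position: [0.6173, -0.0245, 0.1519]
ee_rot: [0.996, 0.09, -0.0, -0.0]
ft_force: [-0.0, 0.3, -0.1]
opening: 0.0273
```

Emit:
drive_tool(rows=[{"jaw": 20, "tx": 8, "ty": 33, "tz": 0, "ax": 1, "ay": -5.4, "az": 0}, {"jaw": 20, "tx": 6, "ty": 30, "tz": 0, "ax": 1, "ay": -5.4, "az": 0}, {"jaw": 20, "tx": 0, "ty": 12, "tz": 0, "ax": 1, "ay": -5.4, "az": 0}, {"jaw": 20, "tx": 0, "ty": 0, "tz": 0, "ax": 1, "ay": -5.4, "az": 0}, {"jaw": 20, "tx": 0, "ty": 0, "tz": 0, "ax": 0, "ay": 0, "az": 0}, {"jaw": 20, "tx": 0, "ty": 0, "tz": 0, "ax": 0, "ay": 0, "az": 0}])

```text
t: 17.75
position: [0.6296, 0.0488, 0.1508]
ee_rot: [0.978, 0.088, 0.187, -0.018]
ft_force: [0.3, 0.0, 1.0]
opening: 0.0274
```

Descend to the same hover as before (0.6325, 0.0505, 0.084) and check.

Emit:
drive_tool(rows=[{"jaw": 20, "tx": 1, "ty": 1, "tz": -15, "ax": 0, "ay": 0, "az": 0}, {"jaw": 20, "tx": 0, "ty": 0, "tz": -20, "ax": 0, "ay": 0, "az": 0}, {"jaw": 20, "tx": 0, "ty": 0, "tz": -20, "ax": 0, "ay": 0, "az": 0}, {"jaw": 20, "tx": 0, "ty": 0, "tz": -12, "ax": 0, "ay": 0, "az": 0}, {"jaw": 20, "tx": 0, "ty": 0, "tz": 0, "ax": 0, "ay": 0, "az": 0}, {"jaw": 20, "tx": 0, "ty": 0, "tz": 0, "ax": 0, "ay": 0, "az": 0}, {"jaw": 20, "tx": 0, "ty": 0, "tz": 0, "ax": 0, "ay": 0, "az": 0}])

```text
t: 18.33
position: [0.6342, 0.0493, 0.0863]
ee_rot: [0.978, 0.088, 0.19, -0.017]
ft_force: [0.8, 0.6, 0.2]
opening: 0.0268
```

```bash
python3 look.py a8 scene,290,185,26 top,250,160,30
```

```text
18.4333 [0.63411966 0.0494493  0.08661797] [ 0.97747279  0.08834029  0.19089173 -0.01741531] 0.02716354766349416 [1.50132058 1.63004476 0.10248275]
```

View pics/a8.png

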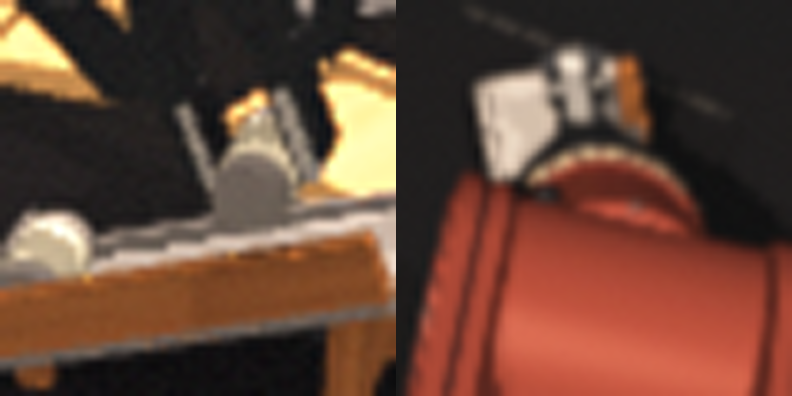

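Run:
```python
from h import *
c,s=np.cos(.181),np.sin(.181)
def ch(p): d=(p-np.array([.6026,.0245,0]))*1000; return np.round([c*d[0]+s*d[1],-s*d[0]+c*d[1],d[2]],1)
for (x,y,z) in ((255,180,.0962),(253,190,.0982)):   # contact calib: z at rep .0842-> axis .065+.0352+...
    t=((x+.5)/7.615-.5+264,(y+.5)/7.615-.5+159); print(ch(onplane('scene',*t,z)))
```

```text
[30.3  7.7 96.2]
[32.3 -2.1 98.2]
```

Emit:
drive_tool(rows=[{"jaw": 20, "tx": -2, "ty": 5, "tz": 0, "ax": 0, "ay": 0, "az": 0}, {"jaw": 20, "tx": -2, "ty": 4.5, "tz": 0, "ax": 0, "ay": 0, "az": 0}, {"jaw": 20, "tx": 0, "ty": 0, "tz": -3, "ax": 0, "ay": 0, "az": 0}, {"jaw": 20, "tx": 0, "ty": 0, "tz": 0, "ax": 0, "ay": 0, "az": 0}, {"jaw": 20, "tx": 0, "ty": 0, "tz": 0, "ax": 0, "ay": 0, "az": 0}, {"jaw": 20, "tx": 0, "ty": 0, "tz": 0, "ax": 0, "ay": 0, "az": 0}])

```text
t: 18.93
position: [0.6286, 0.0592, 0.0817]
ee_rot: [0.978, 0.088, 0.19, -0.018]
ft_force: [-0.4, -0.3, -0.2]
opening: 0.0273
```

```bash
python3 look.py a9 scene,290,185,26 top,250,160,30
```

```text
19.0333 [0.62873651 0.05912168 0.08182326] [ 0.97768688  0.08836188  0.18976048 -0.01764942] 0.026947287646616917 [ 0.63128405 -0.16213022  0.15559564]
```

View pics/a9.png

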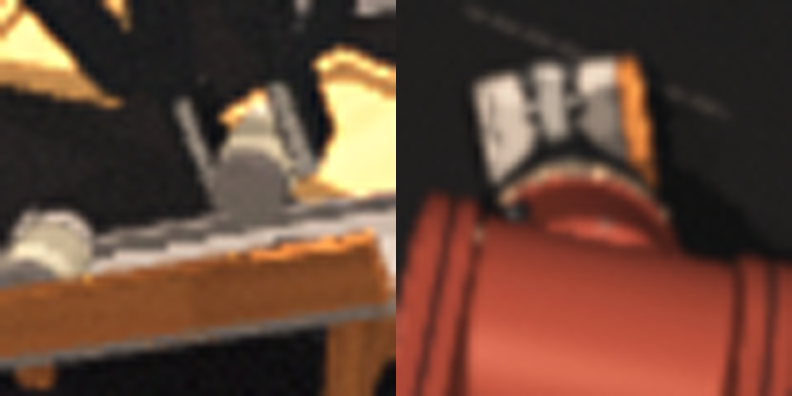

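Emit:
drive_tool(rows=[{"jaw": 20, "tx": 0, "ty": 0, "tz": -12, "ax": 0, "ay": 0, "az": 0}, {"jaw": 20, "tx": 0, "ty": 0, "tz": -10, "ax": 0, "ay": 0, "az": 0}, {"jaw": 20, "tx": 0, "ty": 0, "tz": -5, "ax": 0, "ay": 0, "az": 0}, {"jaw": 20, "tx": 0, "ty": 0, "tz": 0, "ax": 0, "ay": 0, "az": 0}, {"jaw": 20, "tx": 0, "ty": 0, "tz": 0, "ax": 0, "ay": 0, "az": 0}])

```text
t: 19.45
position: [0.6278, 0.0592, 0.0534]
ee_rot: [0.978, 0.088, 0.189, -0.018]
ft_force: [-0.5, -0.5, -0.0]
opening: 0.0271
```

Emit:
drive_tool(rows=[{"jaw": 20, "tx": 0, "ty": 0, "tz": -2, "ax": 0, "ay": 0, "az": 0}, {"jaw": 20, "tx": 0, "ty": 0, "tz": 0, "ax": 0, "ay": 0, "az": 0}, {"jaw": 20, "tx": 0, "ty": 0, "tz": -2, "ax": 0, "ay": 0, "az": 0}, {"jaw": 20, "tx": 0, "ty": 0, "tz": 0, "ax": 0, "ay": 0, "az": 0}])

```text
t: 19.78
position: [0.6287, 0.0592, 0.0508]
ee_rot: [0.978, 0.088, 0.19, -0.018]
ft_force: [-0.7, -0.2, -0.4]
opening: 0.0271
```

Within 2–3 mm of the floor and no contact, so I'm releasing it.

Emit:
drive_tool(rows=[{"jaw": 34, "tx": 0, "ty": 0, "tz": -1, "ax": 0, "ay": 0, "az": 0}, {"jaw": 50, "tx": 0, "ty": 0, "tz": 0, "ax": 0, "ay": 0, "az": 0}, {"jaw": 50, "tx": 0, "ty": 0, "tz": 0, "ax": 0, "ay": 0, "az": 0}, {"jaw": 50, "tx": -2, "ty": 0, "tz": 5, "ax": 0, "ay": 0, "az": 0}, {"jaw": 50, "tx": -4, "ty": -1, "tz": 10, "ax": 0, "ay": 0, "az": 0}, {"jaw": 50, "tx": -8, "ty": -1, "tz": 20, "ax": 0, "ay": 0, "az": 0}, {"jaw": 50, "tx": -8, "ty": -1, "tz": 20, "ax": 0, "ay": 0, "az": 0}, {"jaw": 50, "tx": -8, "ty": -1, "tz": 20, "ax": 0, "ay": 0, "az": 0}])

```text
t: 20.45
position: [0.5981, 0.0552, 0.1257]
ee_rot: [0.978, 0.088, 0.19, -0.018]
ft_force: [0.1, -0.1, 0.3]
opening: 0.0501
```

Emit:
drive_tool(rows=[{"jaw": 75, "tx": -10, "ty": -10, "tz": 21, "ax": -1, "ay": 5.4, "az": 0}, {"jaw": 75, "tx": -17, "ty": -24, "tz": 0, "ax": -1, "ay": 5.4, "az": 0}, {"jaw": 75, "tx": -17, "ty": -24, "tz": 0, "ax": -1, "ay": 5.4, "az": 0}, {"jaw": 75, "tx": -17, "ty": -24, "tz": 0, "ax": -1, "ay": 5.4, "az": 0}, {"jaw": 75, "tx": -17, "ty": -24, "tz": 0, "ax": 0, "ay": 0, "az": -5}, {"jaw": 75, "tx": -17, "ty": -24, "tz": 0, "ax": 0, "ay": 0, "az": -5}, {"jaw": 75, "tx": -17, "ty": -24, "tz": 0, "ax": 0, "ay": 0, "az": -5}, {"jaw": 75, "tx": -17, "ty": -24, "tz": 0, "ax": 0, "ay": 0, "az": -5}])

```text
t: 21.12
position: [0.4689, -0.1237, 0.1461]
ee_rot: [0.996, -0.086, 0.0, 0.0]
ft_force: [1.2, -1.2, -0.2]
opening: 0.0748
```

```bash
python3 look.py a10 scene,285,195,40 top,250,160,40
```

```text
21.2167 [ 0.4679014  -0.1254168   0.14608338] [ 9.96185373e-01 -8.72597274e-02 -1.44606070e-04  6.49592117e-04] 0.07524816548681577 [ 1.08921272  0.17668899 -0.32629221]
```

View pics/a10.png

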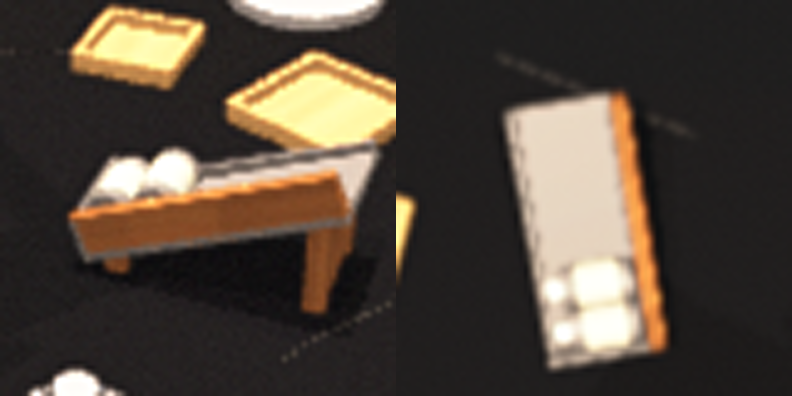

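Both cassettes lie one behind the other at the stop with their knobs at the lip (top crop, (555,290) and (565,333)). Next is the wide lens.

Emit:
drive_tool(rows=[{"jaw": 75, "tx": -9, "ty": -27, "tz": -20, "ax": 0, "ay": 0, "az": 0}, {"jaw": 75, "tx": -9, "ty": -27, "tz": -30, "ax": 0, "ay": 0, "az": 0}, {"jaw": 75, "tx": -8, "ty": -27, "tz": -30, "ax": 0, "ay": 0, "az": 0}, {"jaw": 75, "tx": 0, "ty": 0, "tz": -14, "ax": 0, "ay": 0, "az": 0}, {"jaw": 75, "tx": 0, "ty": 0, "tz": 0, "ax": 0, "ay": 0, "az": 0}, {"jaw": 75, "tx": 0, "ty": 0, "tz": 0, "ax": 0, "ay": 0, "az": 0}, {"jaw": 75, "tx": 0, "ty": 0, "tz": 0, "ax": 0, "ay": 0, "az": 0}])

```text
t: 21.8
position: [0.4449, -0.2036, 0.0531]
ee_rot: [0.996, -0.084, 0.001, 0.0]
ft_force: [0.7, -1.2, -1.3]
opening: 0.0748
```

```bash
python3 tip.py tip14
```

```text
21.8 [ 0.44741517 -0.20111608  0.07362494] [ 9.96490493e-01 -8.37004254e-02  9.11988257e-04  3.23862671e-04] 0.07478394431236902
21.85 [ 0.44772391 -0.20123329  0.07397583] [ 9.96502584e-01 -8.35497766e-02  1.29757688e-03  5.91828278e-04] 0.07463384691643508
```

View pics/tip14.png

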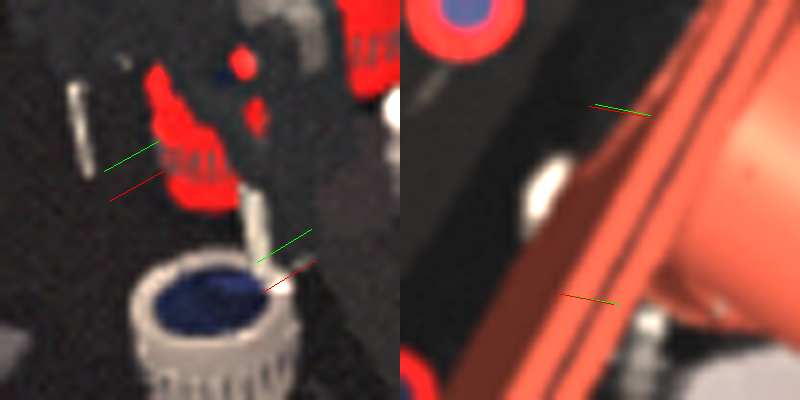

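Emit:
drive_tool(rows=[{"jaw": 75, "tx": -2, "ty": -2, "tz": -12, "ax": 0, "ay": 0, "az": 0}, {"jaw": 75, "tx": 0, "ty": 0, "tz": -10, "ax": 0, "ay": 0, "az": 0}, {"jaw": 75, "tx": 0, "ty": 0, "tz": 0, "ax": 0, "ay": 0, "az": 0}, {"jaw": 75, "tx": 0, "ty": 0, "tz": 0, "ax": 0, "ay": 0, "az": 0}, {"jaw": 75, "tx": 0, "ty": 0, "tz": 0, "ax": 0, "ay": 0, "az": 0}])

```text
t: 22.32
position: [0.442, -0.2057, 0.0302]
ee_rot: [0.996, -0.084, 0.0, 0.0]
ft_force: [0.8, -0.9, -0.6]
opening: 0.075
```

```bash
python3 tip.py tip15
```

```text
22.3167 [ 0.4445322  -0.20316994  0.05068537] [ 9.96462756e-01 -8.40353169e-02  1.86607906e-04  7.78582111e-05] 0.07501326405045304
22.3667 [ 0.44465445 -0.20334775  0.05083596] [ 9.96456182e-01 -8.41124715e-02  3.67571900e-04  1.82921064e-04] 0.07495910157385141
```

View pics/tip15.png

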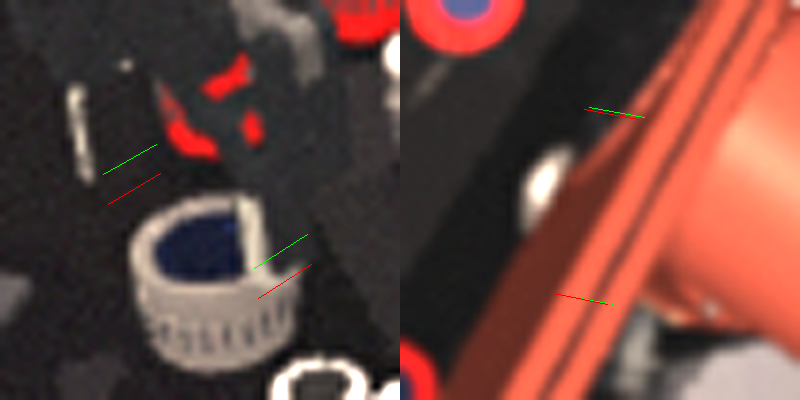

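Run:
```python
from h import *
p=np.array([ 0.4445322,-0.20316994,0.05068537]); u,v=np.round(proj('scene',p))
f=lambda x,y:((x+.5)*52/400-.5+u-26,(y+.5)*52/400-.5+v-26)
for z in (.038,.041,.044):
    a=onplane('scene',*f(93,180),z);b=onplane('scene',*f(250,280),z);print(z,a,b,(a+b)/2,np.linalg.norm(a-b))
print('glass',onplane('scene',*f(205,240),.034),'rim',onplane('scene',*f(213,237),.034))
```

```text
0.038 [ 0.39191191 -0.19990581  0.038     ] [ 0.47118874 -0.21402861  0.038     ] [ 0.43155032 -0.20696721  0.038     ] 0.08052496456578791
0.041 [ 0.39500374 -0.20268291  0.041     ] [ 0.47386142 -0.21673104  0.041     ] [ 0.43443258 -0.20970697  0.041     ] 0.08009921355876282
0.044 [ 0.39809557 -0.20546001  0.044     ] [ 0.4765341  -0.21943347  0.044     ] [ 0.43731483 -0.21244674  0.044     ] 0.07967346255173788
glass [ 0.44165616 -0.20194677  0.034     ] rim [ 0.44287911 -0.19940496  0.034     ]
```

Emit:
drive_tool(rows=[{"jaw": 75, "tx": 3, "ty": 0, "tz": -6, "ax": 0, "ay": 0, "az": 0}, {"jaw": 75, "tx": 0, "ty": 0, "tz": -10, "ax": 0, "ay": 0, "az": 0}, {"jaw": 75, "tx": 0, "ty": 0, "tz": -10, "ax": 0, "ay": 0, "az": 0}, {"jaw": 75, "tx": 0, "ty": 0, "tz": 0, "ax": 0, "ay": 0, "az": 0}, {"jaw": 75, "tx": 0, "ty": 0, "tz": 0, "ax": 0, "ay": 0, "az": 0}])

```text
t: 22.83
position: [0.4435, -0.205, 0.0023]
ee_rot: [0.996, -0.084, -0.001, -0.001]
ft_force: [-0.3, -0.3, 0.4]
opening: 0.0752
```

Emit:
drive_tool(rows=[{"jaw": 45, "tx": 0, "ty": 0, "tz": 0, "ax": 0, "ay": 0, "az": 0}, {"jaw": 45, "tx": 0, "ty": 0, "tz": 0, "ax": 0, "ay": 0, "az": 0}, {"jaw": 45, "tx": 0, "ty": 0, "tz": 0, "ax": 0, "ay": 0, "az": 0}, {"jaw": 45, "tx": 0, "ty": 0, "tz": 0, "ax": 0, "ay": 0, "az": 0}, {"jaw": 45, "tx": 0, "ty": 0, "tz": 0, "ax": 0, "ay": 0, "az": 0}], force=30)

```text
t: 23.25
position: [0.445, -0.2061, 0.0041]
ee_rot: [0.996, -0.084, 0.0, 0.0]
ft_force: [1.4, -1.1, 1.0]
opening: 0.0509
```

```bash
python3 tip.py tip16
```

```text
23.25 [ 0.44748518 -0.20355148  0.02463978] [ 9.96440305e-01 -8.43001755e-02  3.84379728e-04  2.27878170e-04] 0.05085354375151981
23.3 [ 0.44744619 -0.20350612  0.02459448] [ 9.96443077e-01 -8.42676635e-02  3.33706475e-04  2.11496611e-04] 0.051097753823521816
```

View pics/tip16.png

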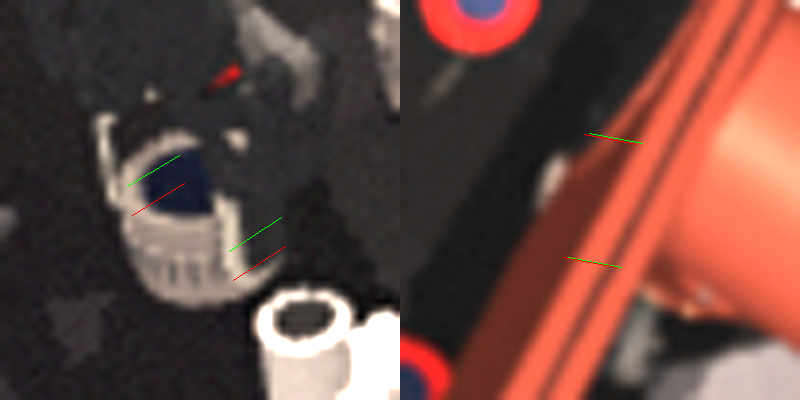

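Emit:
drive_tool(rows=[{"jaw": 45, "tx": 0, "ty": 0, "tz": 8, "ax": 0, "ay": 0, "az": 0}, {"jaw": 45, "tx": 0, "ty": 0, "tz": 20, "ax": 0, "ay": 0, "az": 0}, {"jaw": 45, "tx": 0, "ty": 0, "tz": 30, "ax": 0, "ay": 0, "az": 0}, {"jaw": 45, "tx": 0, "ty": 5, "tz": 35, "ax": 0, "ay": 0, "az": 0}, {"jaw": 45, "tx": 5, "ty": 15, "tz": 27, "ax": 0, "ay": 0, "az": 0}, {"jaw": 45, "tx": 10, "ty": 28, "tz": 10, "ax": 0, "ay": 0, "az": 0}, {"jaw": 45, "tx": 12, "ty": 34, "tz": 0, "ax": 0, "ay": 0, "az": 0}, {"jaw": 45, "tx": 12, "ty": 34, "tz": 0, "ax": 0, "ay": 0, "az": 0}])

```text
t: 24.02
position: [0.4846, -0.0892, 0.1358]
ee_rot: [0.996, -0.085, 0.002, 0.0]
ft_force: [0.9, -0.3, -1.8]
opening: 0.0512
```

Emit:
drive_tool(rows=[{"jaw": 45, "tx": 12, "ty": 34, "tz": 0, "ax": 0, "ay": 0, "az": 0}, {"jaw": 45, "tx": 12, "ty": 34, "tz": 0, "ax": 0, "ay": 0, "az": 0}, {"jaw": 45, "tx": 12, "ty": 34, "tz": 0, "ax": 0, "ay": 0, "az": 0}, {"jaw": 45, "tx": 12, "ty": 34, "tz": 0, "ax": 0, "ay": 0, "az": 0}, {"jaw": 45, "tx": 12, "ty": 34, "tz": 0, "ax": 0, "ay": 0, "az": 0}, {"jaw": 45, "tx": 12, "ty": 34, "tz": 0, "ax": 0, "ay": 0, "az": 0}, {"jaw": 45, "tx": 12, "ty": 34, "tz": 0, "ax": 0, "ay": 0, "az": 0}, {"jaw": 45, "tx": 12, "ty": 34, "tz": 0, "ax": 0, "ay": 0, "az": 0}])

```text
t: 24.68
position: [0.5795, 0.1841, 0.1339]
ee_rot: [0.996, -0.084, -0.0, 0.0]
ft_force: [1.0, -1.5, -1.1]
opening: 0.0511
```

Emit:
drive_tool(rows=[{"jaw": 45, "tx": 10, "ty": 25, "tz": -10, "ax": 0, "ay": 0, "az": 0}, {"jaw": 45, "tx": 3, "ty": 13, "tz": -20, "ax": 0, "ay": 0, "az": 0}, {"jaw": 45, "tx": 0, "ty": 0, "tz": -30, "ax": 0, "ay": 0, "az": 0}, {"jaw": 45, "tx": 0, "ty": 0, "tz": -20, "ax": 0, "ay": 0, "az": 0}, {"jaw": 45, "tx": 0, "ty": 0, "tz": 0, "ax": 0, "ay": 0, "az": 0}, {"jaw": 45, "tx": 0, "ty": 0, "tz": 0, "ax": 0, "ay": 0, "az": 0}, {"jaw": 45, "tx": 0, "ty": 0, "tz": 0, "ax": 0, "ay": 0, "az": 0}])

```text
t: 25.27
position: [0.5935, 0.2202, 0.0553]
ee_rot: [0.996, -0.084, 0.001, -0.0]
ft_force: [0.1, -0.2, -0.8]
opening: 0.0509
```

```bash
python3 look.py a11 scene,305,175,30 top,196,171,32
```

```text
25.3667 [0.5943433  0.22030108 0.05626862] [ 9.96422399e-01 -8.44922667e-02  1.76853987e-03 -5.76211393e-04] 0.05080637563878426 [ 0.01268958  0.68406156 -1.83067249]
```

View pics/a11.png

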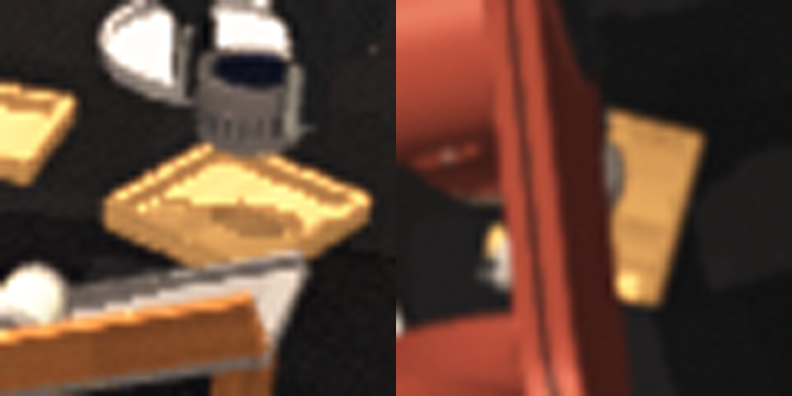

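Run:
```python
from h import *
for z,px in ((.086,(249,70)),(.052,(246,137)),(.005,(236,208))):
    print(onplane('scene',(px[0]+.5)/6.6-.5+275,(px[1]+.5)/6.6-.5+145,z))
```

```text
[0.59473389 0.21808624 0.086     ]
[0.59647267 0.2165906  0.052     ]
[0.58922147 0.22899098 0.005     ]
```

Emit:
drive_tool(rows=[{"jaw": 45, "tx": -3, "ty": 4, "tz": -12, "ax": 0, "ay": 0, "az": 0}, {"jaw": 45, "tx": 0, "ty": 0, "tz": -15, "ax": 0, "ay": 0, "az": 0}, {"jaw": 45, "tx": 0, "ty": 0, "tz": -10, "ax": 0, "ay": 0, "az": 0}, {"jaw": 45, "tx": 0, "ty": 0, "tz": -5, "ax": 0, "ay": 0, "az": 0}, {"jaw": 45, "tx": 0, "ty": 0, "tz": 0, "ax": 0, "ay": 0, "az": 0}, {"jaw": 45, "tx": 0, "ty": 0, "tz": 0, "ax": 0, "ay": 0, "az": 0}])

```text
t: 25.87
position: [0.5895, 0.2242, 0.0116]
ee_rot: [0.996, -0.084, -0.0, 0.0]
ft_force: [0.4, -0.1, -1.5]
opening: 0.0512
```

Emit:
drive_tool(rows=[{"jaw": 45, "tx": 0, "ty": 0, "tz": -2, "ax": 0, "ay": 0, "az": 0}, {"jaw": 45, "tx": 0, "ty": 0, "tz": 0, "ax": 0, "ay": 0, "az": 0}, {"jaw": 45, "tx": 0, "ty": 0, "tz": 0, "ax": 0, "ay": 0, "az": 0}])

```text
t: 26.12
position: [0.5901, 0.2242, 0.0103]
ee_rot: [0.996, -0.084, 0.0, -0.0]
ft_force: [-0.3, -0.4, -1.4]
opening: 0.0509
```

Emit:
drive_tool(rows=[{"jaw": 45, "tx": 0, "ty": 0, "tz": -1.5, "ax": 0, "ay": 0, "az": 0}, {"jaw": 45, "tx": 0, "ty": 0, "tz": 0, "ax": 0, "ay": 0, "az": 0}])

```text
t: 26.28
position: [0.5904, 0.2244, 0.0092]
ee_rot: [0.996, -0.084, 0.001, -0.0]
ft_force: [-0.9, -0.6, 2.4]
opening: 0.051
```

Emit:
drive_tool(rows=[{"jaw": 60, "tx": 0, "ty": 0, "tz": 0, "ax": 0, "ay": 0, "az": 0}, {"jaw": 72, "tx": 0, "ty": 0, "tz": 0, "ax": 0, "ay": 0, "az": 0}, {"jaw": 72, "tx": 0, "ty": 0, "tz": 0, "ax": 0, "ay": 0, "az": 0}, {"jaw": 72, "tx": 0, "ty": 0, "tz": 10, "ax": 0, "ay": 0, "az": 0}, {"jaw": 72, "tx": 0, "ty": 0, "tz": 30, "ax": 0, "ay": 0, "az": 0}, {"jaw": 72, "tx": 0, "ty": 0, "tz": 35, "ax": 0, "ay": 0, "az": 0}, {"jaw": 72, "tx": -5, "ty": -10, "tz": 35, "ax": 0, "ay": 0, "az": 0}, {"jaw": 60, "tx": -10, "ty": -25, "tz": 20, "ax": 0, "ay": 0, "az": 0}])

```text
t: 26.95
position: [0.5772, 0.1914, 0.1438]
ee_rot: [0.997, -0.083, 0.003, -0.001]
ft_force: [1.3, 0.1, 0.3]
opening: 0.0615
```

Emit:
drive_tool(rows=[{"jaw": 60, "tx": -15, "ty": -35, "tz": 0, "ax": 0, "ay": 0, "az": 0}, {"jaw": 60, "tx": -15, "ty": -35, "tz": 0, "ax": 0, "ay": 0, "az": 0}, {"jaw": 60, "tx": -15, "ty": -35, "tz": 0, "ax": 0, "ay": 0, "az": 0}, {"jaw": 60, "tx": -15, "ty": -35, "tz": 0, "ax": 0, "ay": 0, "az": 0}, {"jaw": 60, "tx": -15, "ty": -35, "tz": 0, "ax": 0, "ay": 0, "az": 0}, {"jaw": 60, "tx": -15, "ty": -35, "tz": 0, "ax": 0, "ay": 0, "az": 0}, {"jaw": 60, "tx": -15, "ty": -35, "tz": 0, "ax": 0, "ay": 0, "az": 0}, {"jaw": 60, "tx": -13, "ty": -30, "tz": 0, "ax": 0, "ay": 0, "az": 0}])

```text
t: 27.62
position: [0.4557, -0.0877, 0.1392]
ee_rot: [0.996, -0.084, 0.001, 0.0]
ft_force: [1.3, -0.4, 0.7]
opening: 0.0602
```

```bash
python3 look.py a12 scene,305,175,30 top,196,171,32
```

```text
27.7167 [ 0.45536522 -0.08952809  0.1391445 ] [ 9.96237563e-01 -8.66593086e-02  3.54543849e-04  8.69340899e-04] 0.059864759858686147 [-0.0083896  -0.05690209  0.58490342]
```

View pics/a12.png

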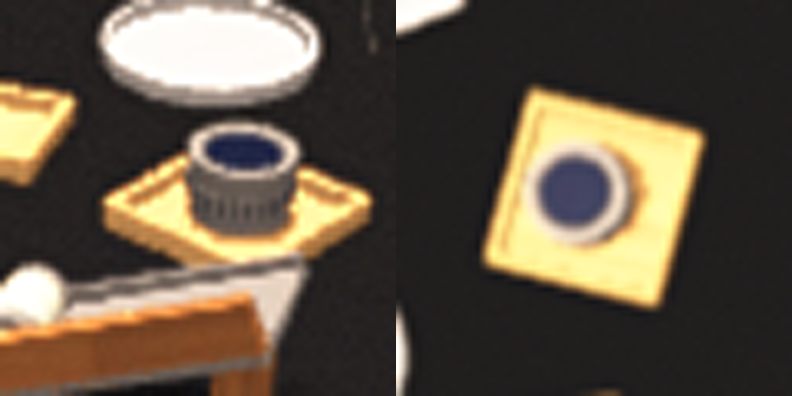

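The wide lens stands in the big tray. The next target is the silver slim lens at top pixel (294,215), at about (0.454,-0.09). The red ones at (314,191), (275,242) and (303,242) are decoys. The zoomed view will confirm which is which before I grasp.

Emit:
drive_tool(rows=[{"jaw": 60, "tx": 0, "ty": -2, "tz": -30, "ax": 0, "ay": 0, "az": 0}, {"jaw": 60, "tx": 0, "ty": 0, "tz": -30, "ax": 0, "ay": 0, "az": 0}, {"jaw": 60, "tx": 0, "ty": 0, "tz": -17, "ax": 0, "ay": 0, "az": 0}, {"jaw": 60, "tx": 0, "ty": 0, "tz": 0, "ax": 0, "ay": 0, "az": 0}, {"jaw": 60, "tx": 0, "ty": 0, "tz": 0, "ax": 0, "ay": 0, "az": 0}, {"jaw": 60, "tx": 0, "ty": 0, "tz": 0, "ax": 0, "ay": 0, "az": 0}])

```text
t: 28.22
position: [0.4579, -0.0878, 0.0628]
ee_rot: [0.996, -0.084, 0.001, 0.0]
ft_force: [1.1, -0.2, 0.3]
opening: 0.0599
```

```bash
python3 tip.py tip17
```

```text
28.2167 [ 0.460393   -0.0853016   0.08327138] [ 9.96465401e-01 -8.39978295e-02  1.00789299e-03  2.32695489e-04] 0.05994804999254805
28.2667 [ 0.46071332 -0.08548252  0.08360987] [ 9.96464125e-01 -8.40059674e-02  1.44796009e-03  3.84729547e-04] 0.060215426662996493
```

View pics/tip17.png

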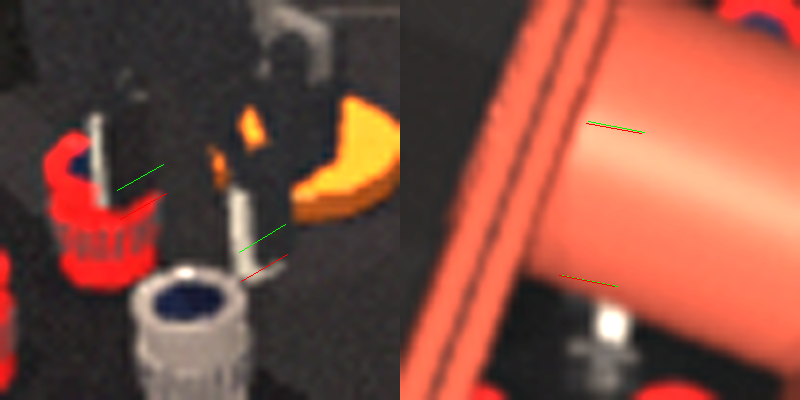

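Run:
```python
from h import *
p=np.array([ 0.460393,-0.0853016,0.08327138]); u,v=np.round(proj('scene',p))
f=lambda x,y:((x+.5)*52/400-.5+u-26,(y+.5)*52/400-.5+v-26)
for z in (.070,.073,.076):
    a=onplane('scene',*f(105,207),z);b=onplane('scene',*f(238,277),z);print(z,(a+b)/2+[.002,.011,0],np.linalg.norm(a-b))
print('glass',onplane('scene',*f(189,300),.046),onplane('scene',*f(189,297),.046))
```

```text
0.07 [ 0.45339287 -0.0809541   0.07      ] 0.06723623503098647
0.073 [ 0.45633621 -0.08450206  0.073     ] 0.06685949732635915
0.076 [ 0.45927954 -0.08805001  0.076     ] 0.06648275962173163
glass [ 0.45598269 -0.09018214  0.046     ] [ 0.4548775  -0.08869162  0.046     ]
```

Emit:
drive_tool(rows=[{"jaw": 60, "tx": -1.5, "ty": -4.5, "tz": -5, "ax": 0, "ay": 0, "az": 0}, {"jaw": 60, "tx": 0, "ty": 0, "tz": -15, "ax": 0, "ay": 0, "az": 0}, {"jaw": 60, "tx": 0, "ty": 0, "tz": -15, "ax": 0, "ay": 0, "az": 0}, {"jaw": 60, "tx": 0, "ty": 0, "tz": -12, "ax": 0, "ay": 0, "az": 0}, {"jaw": 60, "tx": 0, "ty": 0, "tz": -5, "ax": 0, "ay": 0, "az": 0}, {"jaw": 60, "tx": 0, "ty": 0, "tz": 0, "ax": 0, "ay": 0, "az": 0}, {"jaw": 60, "tx": 0, "ty": 0, "tz": 0, "ax": 0, "ay": 0, "az": 0}])

```text
t: 28.9
position: [0.4554, -0.0925, 0.0096]
ee_rot: [0.996, -0.084, 0.0, 0.0]
ft_force: [-0.1, -0.2, 0.1]
opening: 0.0597
```

Emit:
drive_tool(rows=[{"jaw": 34, "tx": 0, "ty": 0, "tz": 0, "ax": 0, "ay": 0, "az": 0}, {"jaw": 34, "tx": 0, "ty": 0, "tz": 0, "ax": 0, "ay": 0, "az": 0}, {"jaw": 34, "tx": 0, "ty": 0, "tz": 0, "ax": 0, "ay": 0, "az": 0}, {"jaw": 34, "tx": 0, "ty": 0, "tz": 0, "ax": 0, "ay": 0, "az": 0}, {"jaw": 34, "tx": 0, "ty": 0, "tz": 0, "ax": 0, "ay": 0, "az": 0}], force=30)

```text
t: 29.32
position: [0.4561, -0.0927, 0.0104]
ee_rot: [0.996, -0.084, 0.001, 0.0]
ft_force: [-1.6, 0.2, 6.3]
opening: 0.0392
```

```bash
python3 tip.py tip18
```

```text
29.3167 [ 0.45860265 -0.09017721  0.03085117] [ 9.96445545e-01 -8.42339415e-02  9.07564649e-04  3.08626414e-04] 0.039179669542935475
29.3667 [ 0.45864317 -0.09020323  0.03087821] [ 9.96447203e-01 -8.42137894e-02  9.50649334e-04  3.26293124e-04] 0.03906570144360747
```

View pics/tip18.png

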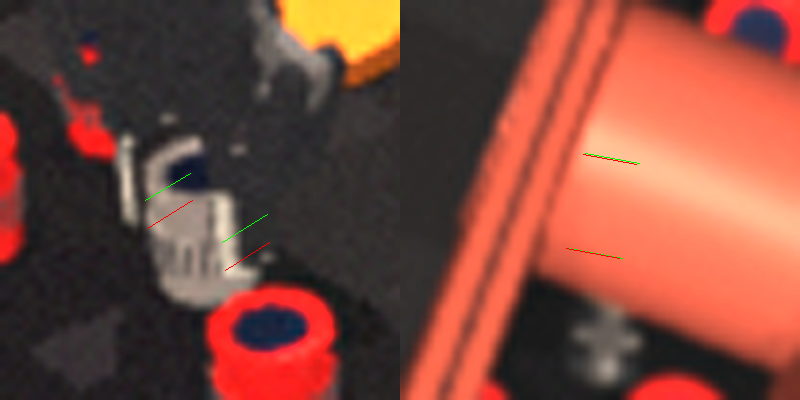

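Emit:
drive_tool(rows=[{"jaw": 34, "tx": 0, "ty": 0, "tz": 8, "ax": 0, "ay": 0, "az": 0}, {"jaw": 34, "tx": 0, "ty": 0, "tz": 20, "ax": 0, "ay": 0, "az": 0}, {"jaw": 34, "tx": 0, "ty": 0, "tz": 30, "ax": 0, "ay": 0, "az": 0}, {"jaw": 34, "tx": 0, "ty": 10, "tz": 30, "ax": 0, "ay": 0, "az": 0}, {"jaw": 34, "tx": -1, "ty": 25, "tz": 15, "ax": 0, "ay": 0, "az": 0}, {"jaw": 34, "tx": -1, "ty": 35, "tz": 0, "ax": 0, "ay": 0, "az": 0}, {"jaw": 34, "tx": -1, "ty": 35, "tz": 0, "ax": 0, "ay": 0, "az": 0}, {"jaw": 34, "tx": -1, "ty": 35, "tz": 0, "ax": 0, "ay": 0, "az": 0}])

```text
t: 30.08
position: [0.4511, 0.0489, 0.1133]
ee_rot: [0.996, -0.085, 0.001, -0.0]
ft_force: [0.5, 0.1, -0.8]
opening: 0.0394
```

Emit:
drive_tool(rows=[{"jaw": 34, "tx": -1, "ty": 35, "tz": 0, "ax": 0, "ay": 0, "az": 0}, {"jaw": 34, "tx": -1, "ty": 35, "tz": 0, "ax": 0, "ay": 0, "az": 0}, {"jaw": 34, "tx": -1, "ty": 35, "tz": 0, "ax": 0, "ay": 0, "az": 0}, {"jaw": 34, "tx": -1, "ty": 35, "tz": 0, "ax": 0, "ay": 0, "az": 0}, {"jaw": 34, "tx": -1, "ty": 30, "tz": -10, "ax": 0, "ay": 0, "az": 0}, {"jaw": 34, "tx": 0, "ty": 17, "tz": -20, "ax": 0, "ay": 0, "az": 0}, {"jaw": 34, "tx": 0, "ty": 0, "tz": -25, "ax": 0, "ay": 0, "az": 0}, {"jaw": 34, "tx": 0, "ty": 0, "tz": -10, "ax": 0, "ay": 0, "az": 0}])

```text
t: 30.75
position: [0.4437, 0.2352, 0.0447]
ee_rot: [0.997, -0.083, -0.002, 0.001]
ft_force: [-1.4, -1.1, -1.6]
opening: 0.039
```

Emit:
drive_tool(rows=[{"jaw": 34, "tx": 0, "ty": 0, "tz": 0, "ax": 0, "ay": 0, "az": 0}, {"jaw": 34, "tx": 0, "ty": 0, "tz": 0, "ax": 0, "ay": 0, "az": 0}, {"jaw": 34, "tx": 0, "ty": 0, "tz": 0, "ax": 0, "ay": 0, "az": 0}])

```text
t: 31.0
position: [0.4471, 0.2344, 0.0485]
ee_rot: [0.996, -0.085, 0.001, -0.0]
ft_force: [0.5, 0.1, -1.3]
opening: 0.039
```

```bash
python3 look.py a13 scene,273,160,26 top,190,216,32
```

```text
31.1 [0.44754162 0.23453791 0.04886891] [ 9.96395647e-01 -8.48168091e-02  1.24057910e-03 -5.33478331e-04] 0.038902288298986676 [-0.18608224  0.01476835 -1.08749135]
```

View pics/a13.png

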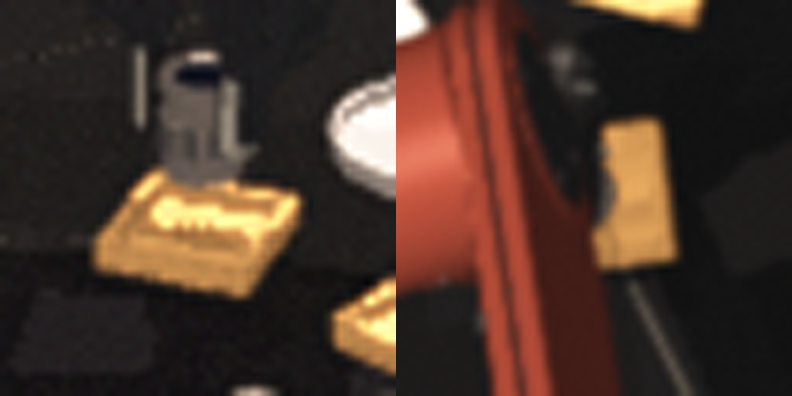

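Run:
```python
from h import *
for z,px in ((.084,(200,72)),(.0385,(200,166)),(.014,(199,225))):
    print(onplane('scene',(px[0]+.5)/7.615-.5+247,(px[1]+.5)/7.615-.5+134,z))
```

```text
[0.44664069 0.23715264 0.084     ]
[0.44676759 0.23804493 0.0385    ]
[0.45095606 0.23024352 0.014     ]
```

Emit:
drive_tool(rows=[{"jaw": 34, "tx": 1, "ty": -3, "tz": -8, "ax": 0, "ay": 0, "az": 0}, {"jaw": 34, "tx": 0, "ty": 0, "tz": -12, "ax": 0, "ay": 0, "az": 0}, {"jaw": 34, "tx": 0, "ty": 0, "tz": -8, "ax": 0, "ay": 0, "az": 0}, {"jaw": 34, "tx": 0, "ty": 0, "tz": -3, "ax": 0, "ay": 0, "az": 0}, {"jaw": 34, "tx": 0, "ty": 0, "tz": 0, "ax": 0, "ay": 0, "az": 0}, {"jaw": 34, "tx": 0, "ty": 0, "tz": 0, "ax": 0, "ay": 0, "az": 0}])

```text
t: 31.6
position: [0.4467, 0.2315, 0.0155]
ee_rot: [0.996, -0.084, -0.001, 0.0]
ft_force: [-0.4, -0.1, -1.2]
opening: 0.039
```

Emit:
drive_tool(rows=[{"jaw": 34, "tx": 0, "ty": 0, "tz": -1.5, "ax": 0, "ay": 0, "az": 0}, {"jaw": 34, "tx": 0, "ty": 0, "tz": 0, "ax": 0, "ay": 0, "az": 0}, {"jaw": 34, "tx": 0, "ty": 0, "tz": 0, "ax": 0, "ay": 0, "az": 0}])

```text
t: 31.85
position: [0.447, 0.2317, 0.0152]
ee_rot: [0.996, -0.084, -0.0, 0.0]
ft_force: [-4.1, -1.9, 8.3]
opening: 0.0391
```

Emit:
drive_tool(rows=[{"jaw": 34, "tx": 0, "ty": 0, "tz": 0.5, "ax": 0, "ay": 0, "az": 0}, {"jaw": 50, "tx": 0, "ty": 0, "tz": 0, "ax": 0, "ay": 0, "az": 0}, {"jaw": 60, "tx": 0, "ty": 0, "tz": 0, "ax": 0, "ay": 0, "az": 0}, {"jaw": 60, "tx": 0, "ty": 0, "tz": 0, "ax": 0, "ay": 0, "az": 0}, {"jaw": 60, "tx": 0, "ty": 0, "tz": 10, "ax": 0, "ay": 0, "az": 0}, {"jaw": 60, "tx": 0, "ty": 0, "tz": 30, "ax": 0, "ay": 0, "az": 0}, {"jaw": 60, "tx": 0, "ty": 0, "tz": 40, "ax": 0, "ay": 0, "az": 0}, {"jaw": 60, "tx": 5, "ty": -15, "tz": 40, "ax": 0, "ay": 0, "az": 0}])

```text
t: 32.52
position: [0.4505, 0.2182, 0.1352]
ee_rot: [0.997, -0.083, -0.001, -0.0]
ft_force: [2.1, 0.8, 0.4]
opening: 0.0603
```

Emit:
drive_tool(rows=[{"jaw": 45, "tx": 15, "ty": -34, "tz": 5, "ax": 0, "ay": 0, "az": 0}, {"jaw": 45, "tx": 15, "ty": -34, "tz": 0, "ax": 0, "ay": 0, "az": 0}, {"jaw": 45, "tx": 15, "ty": -34, "tz": 0, "ax": 0, "ay": 0, "az": 0}, {"jaw": 45, "tx": 15, "ty": -34, "tz": 0, "ax": 0, "ay": 0, "az": 0}, {"jaw": 45, "tx": 15, "ty": -34, "tz": 0, "ax": 0, "ay": 0, "az": 0}, {"jaw": 45, "tx": 15, "ty": -34, "tz": 0, "ax": 0, "ay": 0, "az": 0}, {"jaw": 45, "tx": 15, "ty": -34, "tz": 0, "ax": 0, "ay": 0, "az": 0}, {"jaw": 45, "tx": 15, "ty": -34, "tz": 0, "ax": 0, "ay": 0, "az": 0}])

```text
t: 33.18
position: [0.5726, -0.0567, 0.1399]
ee_rot: [0.996, -0.084, 0.0, 0.0]
ft_force: [0.8, 0.7, -0.5]
opening: 0.045
```

```bash
python3 look.py a14 scene,273,160,26 top,190,216,32
```

```text
33.2833 [ 0.57396432 -0.05987543  0.14016595] [ 9.96234855e-01 -8.66797363e-02  1.34274023e-03  9.66712140e-04] 0.04487887702809316 [ 0.24929115 -0.32418077 -0.28018218]
```

View pics/a14.png

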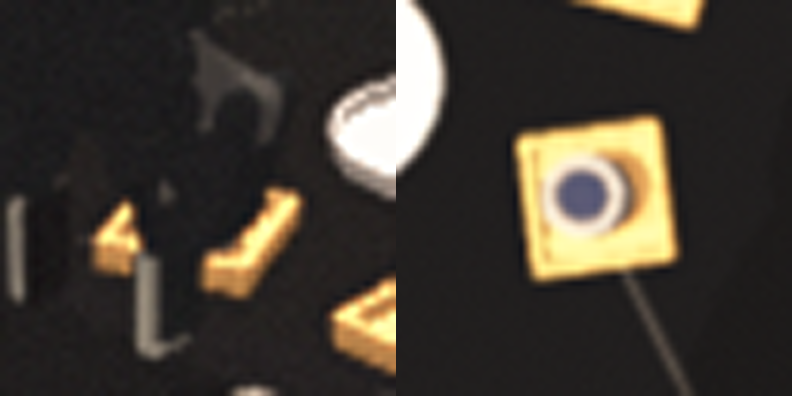

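Emit:
drive_tool(rows=[{"jaw": 45, "tx": 15, "ty": -26, "tz": -10, "ax": 0, "ay": 0, "az": 0}, {"jaw": 45, "tx": 15, "ty": -26, "tz": -10, "ax": 0, "ay": 0, "az": 0}, {"jaw": 45, "tx": 15, "ty": -26, "tz": -20, "ax": 0, "ay": 0, "az": 0}, {"jaw": 45, "tx": 13, "ty": -22, "tz": -20, "ax": 0, "ay": 0, "az": 0}, {"jaw": 45, "tx": 0, "ty": 0, "tz": -5, "ax": 0, "ay": 0, "az": 0}, {"jaw": 45, "tx": 0, "ty": 0, "tz": 0, "ax": 0, "ay": 0, "az": 0}, {"jaw": 45, "tx": 0, "ty": 0, "tz": 0, "ax": 0, "ay": 0, "az": 0}, {"jaw": 45, "tx": 0, "ty": 0, "tz": 0, "ax": 0, "ay": 0, "az": 0}])

```text
t: 33.95
position: [0.6303, -0.1536, 0.0754]
ee_rot: [0.996, -0.084, 0.001, -0.0]
ft_force: [0.1, -0.6, -0.3]
opening: 0.0447
```

```bash
python3 tip.py tip19
```

```text
33.95 [ 0.63276912 -0.15111447  0.0958633 ] [ 9.96489958e-01 -8.37105273e-02  5.57058068e-04 -9.95088173e-06] 0.0447326858615307
34.0 [ 0.63304026 -0.15116575  0.09619921] [ 9.96499483e-01 -8.35936756e-02  9.28840351e-04  1.25452723e-04] 0.04511695696704661
```

View pics/tip19.png

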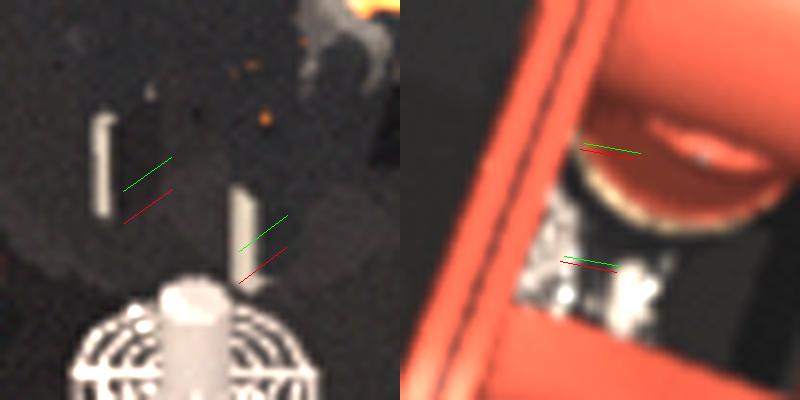

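Run:
```python
from h import *
p=np.array([0.63276912,-0.15111447,0.0958633]); u,v=np.round(proj('scene',p))
f=lambda x,y:((x+.5)*52/400-.5+u-26,(y+.5)*52/400-.5+v-26)
for z in (.082,.085,.088):
    a=onplane('scene',*f(112,215),z);b=onplane('scene',*f(232,287),z);print(z,(a+b)/2+[.002,.011,0],np.linalg.norm(a-b))
print('tube',onplane('scene',*f(194,299),.064))
```

```text
0.082 [ 0.6287435  -0.14952629  0.082     ] 0.04986546648963135
0.085 [ 0.63074927 -0.15276256  0.085     ] 0.04957965474513163
0.088 [ 0.63275504 -0.15599882  0.088     ] 0.049293843000631936
tube [ 0.63287203 -0.15768069  0.064     ]
```

Emit:
drive_tool(rows=[{"jaw": 45, "tx": 1.5, "ty": -5, "tz": -4, "ax": 0, "ay": 0, "az": 0}, {"jaw": 45, "tx": 0, "ty": 0, "tz": -12, "ax": 0, "ay": 0, "az": 0}, {"jaw": 45, "tx": 0, "ty": 0, "tz": -12, "ax": 0, "ay": 0, "az": 0}, {"jaw": 45, "tx": 0, "ty": 0, "tz": -8, "ax": 0, "ay": 0, "az": 0}, {"jaw": 45, "tx": 0, "ty": 0, "tz": 0, "ax": 0, "ay": 0, "az": 0}, {"jaw": 45, "tx": 0, "ty": 0, "tz": 0, "ax": 0, "ay": 0, "az": 0}, {"jaw": 45, "tx": 0, "ty": 0, "tz": 0, "ax": 0, "ay": 0, "az": 0}])

```text
t: 34.63
position: [0.6315, -0.1598, 0.0377]
ee_rot: [0.996, -0.084, -0.0, -0.0]
ft_force: [0.5, 0.1, 0.6]
opening: 0.0451
```

```bash
python3 tip.py tip20
```

```text
34.6333 [ 0.63395615 -0.15729314  0.05822929] [ 9.96441473e-01 -8.42872571e-02 -2.10217960e-04 -7.32953899e-05] 0.045143788945556235
34.6833 [ 0.63428822 -0.1574525   0.05873458] [ 9.96442437e-01 -8.42758806e-02  2.02970180e-04  6.73053639e-05] 0.04506284648275857
```

View pics/tip20.png

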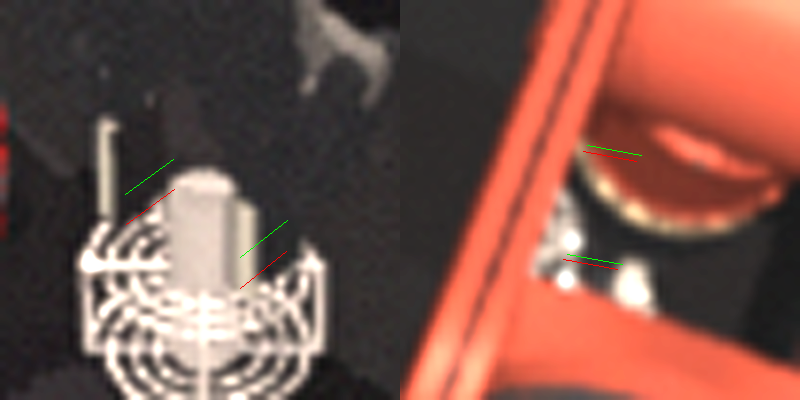

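Good: the tube is between the pads. Closing.

Emit:
drive_tool(rows=[{"jaw": 15, "tx": 0, "ty": 0, "tz": 0, "ax": 0, "ay": 0, "az": 0}, {"jaw": 15, "tx": 0, "ty": 0, "tz": 0, "ax": 0, "ay": 0, "az": 0}, {"jaw": 15, "tx": 0, "ty": 0, "tz": 0, "ax": 0, "ay": 0, "az": 0}, {"jaw": 15, "tx": 0, "ty": 0, "tz": 0, "ax": 0, "ay": 0, "az": 0}, {"jaw": 15, "tx": 0, "ty": 0, "tz": 0, "ax": 0, "ay": 0, "az": 0}, {"jaw": 15, "tx": 0, "ty": 0, "tz": 0, "ax": 0, "ay": 0, "az": 0}], force=40)

```text
t: 35.23
position: [0.6321, -0.16, 0.0387]
ee_rot: [0.996, -0.084, 0.001, 0.0]
ft_force: [1.2, -0.8, 4.0]
opening: 0.0205
```

Emit:
drive_tool(rows=[{"jaw": 15, "tx": 0, "ty": 0, "tz": 8, "ax": 0, "ay": 0, "az": 0}, {"jaw": 15, "tx": 0, "ty": 0, "tz": 20, "ax": 0, "ay": 0, "az": 0}, {"jaw": 15, "tx": 0, "ty": 0, "tz": 30, "ax": 0, "ay": 0, "az": 0}, {"jaw": 15, "tx": 0, "ty": 0, "tz": 32, "ax": 0, "ay": 0, "az": 0}, {"jaw": 15, "tx": 0, "ty": 10, "tz": 28, "ax": 0, "ay": 0, "az": 0}, {"jaw": 15, "tx": -4, "ty": 20, "tz": 17, "ax": 0, "ay": 0, "az": 0}, {"jaw": 15, "tx": -7, "ty": 28, "tz": 0, "ax": 0, "ay": 0, "az": 0}, {"jaw": 15, "tx": -8, "ty": 32, "tz": 0, "ax": 0, "ay": 0, "az": 0}])

```text
t: 35.9
position: [0.6131, -0.0703, 0.1751]
ee_rot: [0.996, -0.085, 0.002, 0.0]
ft_force: [0.2, 1.4, -3.5]
opening: 0.0204
```

Emit:
drive_tool(rows=[{"jaw": 15, "tx": -8, "ty": 33, "tz": 0, "ax": 0, "ay": 0, "az": 0}, {"jaw": 15, "tx": -8, "ty": 33, "tz": 0, "ax": 0, "ay": 0, "az": 0}, {"jaw": 15, "tx": -8, "ty": 33, "tz": 0, "ax": 0, "ay": 0, "az": 0}, {"jaw": 15, "tx": -8, "ty": 33, "tz": 0, "ax": 0, "ay": 0, "az": 0}, {"jaw": 15, "tx": -8, "ty": 33, "tz": 0, "ax": 0, "ay": 0, "az": 0}, {"jaw": 15, "tx": -8, "ty": 33, "tz": 0, "ax": 0, "ay": 0, "az": 0}, {"jaw": 15, "tx": -8, "ty": 33, "tz": 0, "ax": 0, "ay": 0, "az": 0}, {"jaw": 15, "tx": -8, "ty": 33, "tz": 0, "ax": 0, "ay": 0, "az": 0}])

```text
t: 36.57
position: [0.5472, 0.1956, 0.1727]
ee_rot: [0.996, -0.084, -0.001, 0.0]
ft_force: [-0.1, -0.5, -0.7]
opening: 0.0207
```

Emit:
drive_tool(rows=[{"jaw": 15, "tx": -8, "ty": 33, "tz": 0, "ax": 0, "ay": 0, "az": 0}, {"jaw": 15, "tx": -8, "ty": 33, "tz": 0, "ax": 0, "ay": 0, "az": 0}, {"jaw": 15, "tx": -8, "ty": 33, "tz": 0, "ax": 0, "ay": 0, "az": 0}, {"jaw": 15, "tx": -8, "ty": 33, "tz": 0, "ax": 0, "ay": 0, "az": 0}, {"jaw": 15, "tx": -8, "ty": 28, "tz": 0, "ax": 0, "ay": 0, "az": 0}, {"jaw": 15, "tx": -4, "ty": 15, "tz": -10, "ax": 0, "ay": 0, "az": 0}, {"jaw": 15, "tx": 0, "ty": 5, "tz": -20, "ax": 0, "ay": 0, "az": 0}, {"jaw": 15, "tx": 0, "ty": 0, "tz": -30, "ax": 0, "ay": 0, "az": 0}])

```text
t: 37.23
position: [0.5056, 0.3766, 0.1149]
ee_rot: [0.997, -0.083, 0.002, -0.002]
ft_force: [1.1, 0.2, -2.0]
opening: 0.0205
```

Emit:
drive_tool(rows=[{"jaw": 15, "tx": 0, "ty": 0, "tz": -20, "ax": 0, "ay": 0, "az": 0}, {"jaw": 15, "tx": 0, "ty": 0, "tz": 0, "ax": 0, "ay": 0, "az": 0}, {"jaw": 15, "tx": 0, "ty": 0, "tz": 0, "ax": 0, "ay": 0, "az": 0}, {"jaw": 15, "tx": 0, "ty": 0, "tz": 0, "ax": 0, "ay": 0, "az": 0}])

```text
t: 37.57
position: [0.5052, 0.374, 0.0939]
ee_rot: [0.996, -0.085, 0.0, -0.0]
ft_force: [0.6, 0.9, -1.2]
opening: 0.0204
```

```bash
python3 look.py a15 scene,305,140,36 top,147,197,40
```

```text
37.6667 [0.50599689 0.37456779 0.09521902] [ 9.96421597e-01 -8.45047398e-02  1.43864691e-03 -9.38480004e-04] 0.020703225219907584 [-0.05484424 -0.58054248 -1.77869084]
```

View pics/a15.png

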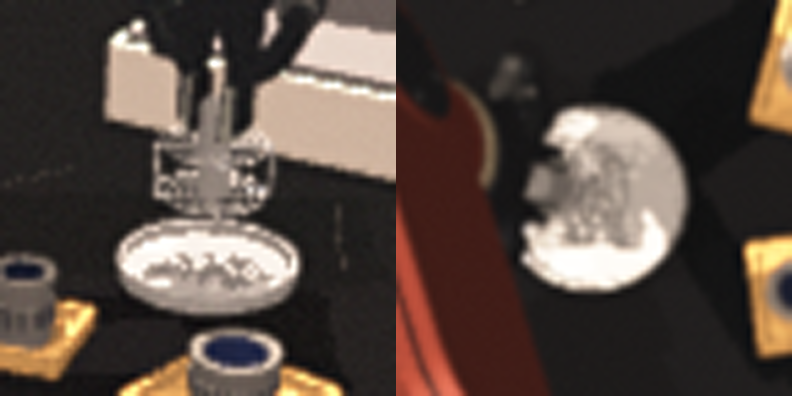

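Run:
```python
from h import *
for z,px in ((.0565,(214,190)),(.0925,(214,148)),(.011,(208,258))):
    print(z,onplane('scene',(px[0]+.5)/5.5-.5+269,(px[1]+.5)/5.5-.5+104,z))
```

```text
0.0565 [0.50509977 0.38273721 0.0565    ]
0.0925 [0.51001601 0.3666441  0.0925    ]
0.011 [0.50653941 0.37719785 0.011     ]
```

Emit:
drive_tool(rows=[{"jaw": 15, "tx": 0, "ty": 1, "tz": -10, "ax": 0, "ay": 0, "az": 0}, {"jaw": 15, "tx": 0, "ty": 0, "tz": -15, "ax": 0, "ay": 0, "az": 0}, {"jaw": 15, "tx": 0, "ty": 0, "tz": -12, "ax": 0, "ay": 0, "az": 0}, {"jaw": 15, "tx": 0, "ty": 0, "tz": -8, "ax": 0, "ay": 0, "az": 0}, {"jaw": 15, "tx": 0, "ty": 0, "tz": -3, "ax": 0, "ay": 0, "az": 0}, {"jaw": 15, "tx": 0, "ty": 0, "tz": 0, "ax": 0, "ay": 0, "az": 0}, {"jaw": 15, "tx": 0, "ty": 0, "tz": 0, "ax": 0, "ay": 0, "az": 0}])

```text
t: 38.25
position: [0.5047, 0.3753, 0.0451]
ee_rot: [0.996, -0.084, 0.0, -0.0]
ft_force: [0.9, -0.3, -1.5]
opening: 0.0206
```

Emit:
drive_tool(rows=[{"jaw": 15, "tx": 0, "ty": 0, "tz": -1.5, "ax": 0, "ay": 0, "az": 0}, {"jaw": 15, "tx": 0, "ty": 0, "tz": 0, "ax": 0, "ay": 0, "az": 0}, {"jaw": 15, "tx": 0, "ty": 0, "tz": 0, "ax": 0, "ay": 0, "az": 0}])

```text
t: 38.5
position: [0.5049, 0.3754, 0.0441]
ee_rot: [0.996, -0.084, 0.0, -0.0]
ft_force: [0.2, 1.0, -0.7]
opening: 0.0202
```

Emit:
drive_tool(rows=[{"jaw": 15, "tx": 0, "ty": 0, "tz": -1.5, "ax": 0, "ay": 0, "az": 0}, {"jaw": 15, "tx": 0, "ty": 0, "tz": 0, "ax": 0, "ay": 0, "az": 0}, {"jaw": 15, "tx": 0, "ty": 0, "tz": 0, "ax": 0, "ay": 0, "az": 0}])

```text
t: 38.75
position: [0.5052, 0.3755, 0.0427]
ee_rot: [0.996, -0.084, 0.001, -0.0]
ft_force: [0.7, 0.7, 0.8]
opening: 0.0205
```

Emit:
drive_tool(rows=[{"jaw": 30, "tx": 0, "ty": 0, "tz": -0.5, "ax": 0, "ay": 0, "az": 0}, {"jaw": 45, "tx": 0, "ty": 0, "tz": 0, "ax": 0, "ay": 0, "az": 0}, {"jaw": 45, "tx": 0, "ty": 0, "tz": 0, "ax": 0, "ay": 0, "az": 0}, {"jaw": 45, "tx": 0, "ty": 0, "tz": 8, "ax": 0, "ay": 0, "az": 0}, {"jaw": 45, "tx": 0, "ty": 0, "tz": 25, "ax": 0, "ay": 0, "az": 0}, {"jaw": 45, "tx": 0, "ty": 0, "tz": 35, "ax": 0, "ay": 0, "az": 0}, {"jaw": 45, "tx": 0, "ty": 0, "tz": 40, "ax": 0, "ay": 0, "az": 0}, {"jaw": 45, "tx": -15, "ty": 0, "tz": 40, "ax": 0, "ay": 0, "az": 0}])

```text
t: 39.42
position: [0.4911, 0.3746, 0.1905]
ee_rot: [0.996, -0.085, 0.0, 0.0]
ft_force: [0.9, 0.4, 0.6]
opening: 0.045
```

Emit:
drive_tool(rows=[{"jaw": 45, "tx": -25, "ty": 15, "tz": 20, "ax": 0, "ay": 0, "az": 0}, {"jaw": 45, "tx": -30, "ty": 25, "tz": 10, "ax": 0, "ay": 0, "az": 0}, {"jaw": 45, "tx": -30, "ty": 25, "tz": 0, "ax": 0, "ay": 0, "az": 0}, {"jaw": 45, "tx": -30, "ty": 25, "tz": 0, "ax": 0, "ay": 0, "az": 0}, {"jaw": 45, "tx": -30, "ty": 25, "tz": 0, "ax": 0, "ay": 0, "az": 0}, {"jaw": 45, "tx": -15, "ty": 10, "tz": 0, "ax": 0, "ay": 0, "az": 0}, {"jaw": 45, "tx": 0, "ty": 0, "tz": 0, "ax": 0, "ay": 0, "az": 0}, {"jaw": 45, "tx": 0, "ty": 0, "tz": 0, "ax": 0, "ay": 0, "az": 0}])

```text
t: 40.08
position: [0.329, 0.5007, 0.219]
ee_rot: [0.997, -0.083, 0.0, -0.0]
ft_force: [1.5, -0.2, 0.2]
opening: 0.045
```

Run:
```python
from h import *
a=imaging.camera('top')[:,:,::-1];b=imaging.camera('scene')[:,:,::-1]
cv2.imwrite('pics/f_top.png',cv2.resize(a[125:285,110:410],None,fx=2.6,fy=2.6,interpolation=cv2.INTER_CUBIC))
cv2.imwrite('pics/f_sc.png',cv2.resize(b[110:310,120:380],None,fx=2.9,fy=2.9,interpolation=cv2.INTER_CUBIC))
print(get_state()['position'],get_state()['t'])
```

```text
[0.33055011 0.49975555 0.21887003] 40.1833
```

View pics/f_top.png

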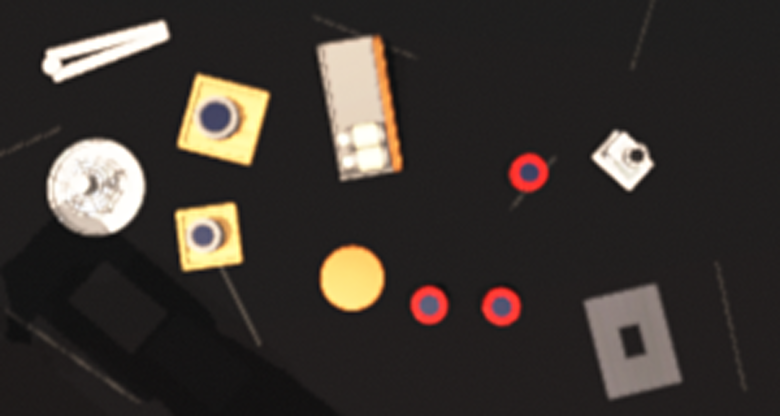

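View pics/f_sc.png

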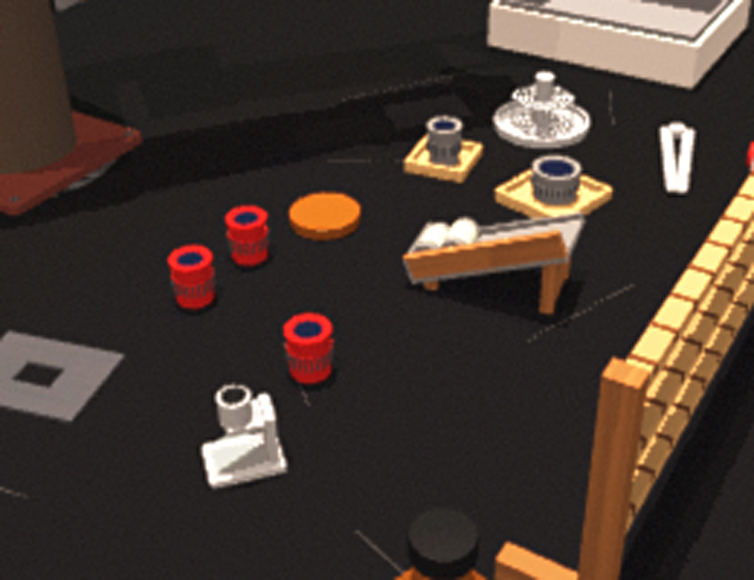

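```bash
python3 look.py f_z scene,308,145,24 top,147,197,24
```

```text
40.2833 [0.33101467 0.49942602 0.21865354] [ 9.96374027e-01 -8.50809701e-02  1.51838123e-04  5.89717292e-05] 0.045042473542720084 [ 0.93527688 -0.90278781 -0.3007908 ]
```

View pics/f_z.png

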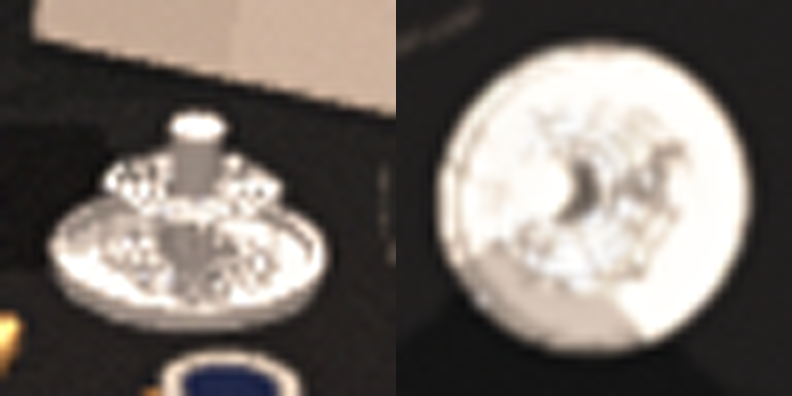

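The reel lies flat and centred in the dish with its tube up, and the arm is clear of everything.

```bash
python3 -c "
from cell import order
print(order.sign_off())"
```

```text
the job is handed in; nothing more can be done
None
```

The job is done and handed in at about 40 s. I worked in the order asked: both cassettes, the wide lens, the slim lens, then the reel.

**Last checks (both cameras):**
- **Cassettes:** they lie one behind the other at the chute's bottom stop, with their knobs towards the lip.
- **Lenses:** both stand glass up, the wide lens in the big tray and the slim lens in the small one. The slim lens was the silver one; I left the three red look-alikes alone.
- **Reel:** it is flat in the dish, tube up.
- **Magnifier:** it looks to be where it was; I compared it by eye and did not measure it.
- **Arm:** it is clear of everything.

**What disagreed:** the fingertips sat about 20 mm higher than the reported tool position and the stated 17 mm tip distance imply. I found this in the pictures and confirmed it by touching the counter lightly with the fingertips (about 28 N). Sideways, the camera and reported positions differed by a few millimetres. I corrected for both by looking again before each grasp or placement.

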